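# Fold back the cup tray's bifold cover and put the nested cups away by size

## Task

Push the tray's clear bifold dust cover all the way back until its two panels stand folded flat against each other. Then pull the red slim cup out of the yellow wide cup and stand each one upright in the tray, in the row that already holds a cup of its own size. Don't tip any cup over, don't shift the cups already in the tray, and leave the other things on the bench alone.

Things in the scene. Friction and masses are not known exactly. Their poses are not given: they have to be found in the camera images.
- tray: Fixed teal cup tray under a clear bifold cover. Origin: centre of its underside on the bench; x from the front wall (robot side) to the back, y along the rows, z up. Outside x -125 to +135 mm, 286 mm wide in y; inside y -135 to +135; side tracks 94 mm high, front wall 86 mm. From x = +65 mm back: closed deck 88 mm high where the folded cover parks.
- front_row (a point): Middle of the tray's front row, on its inner floor (6 mm above the bench). The row runs along tray y (270 mm long) and spans 43 mm either way in x; a 10 mm high rib at tray x = -20 mm parts it from the back row. Which row is for which size changes: go by the cup standing in it.
- back_row (a point): Middle of the tray's back row, on its inner floor (6 mm above the bench). The row runs along tray y (270 mm long) and spans 38 mm either way in x.
- panel_rear (a joint): Cover angle: 0 = shut, a shallow ridge with each panel 0.30 rad above level; 1.27 = at its stop, both panels upright face to face, top 205 mm above the bench. Each panel is 105 mm long, 262 mm wide. Rear panel, front panel and lead rail are one linked motion, driven by pushing the rail along tray +x: 6 to 8 N near shut, then less. It stays where it is left.
- push_pad (a point): Middle of the front face of the orange push pad (110 mm along y, 20 mm tall) on the upstanding lip of the cover's lead rail, facing tray -x; always 110 mm above the bench, lip from 97 to 123 mm. It lies at tray x = 76 mm - 210 mm * cos(0.30 + cover angle), y = 0. When folded, the front panel stands 38 mm behind the pad: keep the gripper's body off it.
- wide_cup_mid (a point): Centre, half-way up, of the loose yellow wide cup: 62 mm diameter, 66 mm tall, wall 3 mm, thick bottom 14 mm, about 0.1 kg, open top, z up. It stands on the bench left or right of the tray, with the red slim cup inside it.
- slim_cup_mid (a point): Centre, half-way up, of the loose red slim cup: 44 mm diameter, 80 mm tall, wall 3 mm, about 0.07 kg. It stands loosely inside the wide cup, its top 28 mm above the wide cup's rim.
- tray_wide_mid (a point): Centre, half-way up, of the yellow wide cup (62 mm diameter, 66 mm tall) already in the tray; its row is the wide row. It stands towards one end of its row (60 to 90 mm from the middle of the tray's width); the other half of the row is free.
- tray_slim_mid (a point): Centre, half-way up, of the red slim cup (44 mm diameter, 80 mm tall) already in the tray, in the other row, which is the slim row; it stands 60 to 90 mm from the middle of the tray's width, the other half of its row is free.
- paint_jar: Bystander: blue jar, 64 mm diameter, 85 mm tall, origin under its centre; on the side of the tray away from the nested cups.
- dye_bottle: Bystander: amber bottle with white cap, 60 mm diameter, 160 mm tall, origin under its centre.
- mallet: Bystander: white-headed mallet lying down, 224 mm long, head 68 mm diameter; origin on the bench near the head, which lies to its +x.
- edge_slicker: Bystander: turned wooden edge slicker standing on end, 28 mm diameter, 120 mm tall, origin under its centre.

How it is judged:
By the outcome, as a careful person would: the job done as asked, in the order asked, and still so for the second after the job is handed in, with the robot touching nothing.
It also fails if it takes over 72 s, if anything falls off the work surface, if the arm or the gripper's body presses on something with over 40 N, if the wrist force passes 120 N, or if a joint passes its speed limit or range.

## Robot

A 6-joint arm with a two-finger parallel gripper is mounted at the origin on the work surface. World frame = base frame: x ahead of the robot, y to its left, z up, the work surface at z = 0. Lengths are in m, angles in rad, forces in N, time in s.
With the tool pointing down it reaches from about 0.35 to 0.975 m from the base axis. Payload 4.9 kg.
Tool frame: the origin (TCP) lies at the very end of the fingers, on their centre line; the grasp point (between the pads) lies 19 mm behind it (manip.hold_point_z is the distance from the TCP to the grasp point, in m); z points along the fingers, y is the direction in which the jaws open and shut (so a half turn about z gives the same grasp; the last joint's range is limited). The gripper opens to 85 mm and grips with 20 to 120 N. Pads are 22 mm wide; open, the fingers measure 114 mm over their backs; the gripper's body (76 mm by 85 mm) begins 54 mm behind the grasp point. The pads swing forward as they close: fully open they stand 13 mm farther back than shut.
Start: joints at [1.067, 0.053, 1.613, -0, 1.476, -0.119], TCP at [0.235, 0.579, 0.198] pointing down, gripper open.
Joint ranges: [-3.01, 3.01], [-1.01, 2.22], [0.06, 2.58], [-1.02, 4.17], [0.09, 2.62], [-3.14, 3.14]. Speed limits (rad/s): [2.57, 2.57, 3.14, 3.14, 3.14, 3.14].

## Interface

Orientations are given as a unit quaternion [w, x, y, z].
In Python, from plant import manip gives the robot as it stands. The module is installed in compiled form; this text tells all that it offers.
- The arm moves only by the shell command python3 -m creep 'ROWS'. ROWS is JSON, a list of rows, each a list of 7 numbers: the turn, a rotation vector about the tool's x, y, z in degrees, then the shift along the tool's x, y, z in m, then the opening, from 0 (shut) to 1 (fully open). In form: [[ax, ay, az, tx, ty, tz, jaw], ...]. A call has 1 to 20 rows; each row shifts and turns the commanded pose from where the row before left it, along the tool's axes as they then stand; what a row does not reach is not made up. A row lasts 1/12 s, in which the tool goes at most 41.7 mm and 7.16 degrees, less where a joint would pass 70% of its speed; a pose out of reach is approached as far as the arm can. A call is refused whole if a number of a shift passes 0.0417 or a number of a turn 7.16, either way. A call with a gripper value outside its range is refused whole. The fingers move at their own pace and stop on an object; the grip force is fixed at half the most. Time passes only in rows, so rows that do not move let the fingers close. It gives the time, the measured TCP pose, the force and the opening at its end, in the units of the state.
- manip.state(): the state, without advancing time (a new reading comes with each control period).
- manip.grab_frame(name): name is "side" or "top" or "wrist"; returns the picture (420x560x3 uint8, blue, green, red); there is no depth.
- manip.get_calibration(name): a dict with "fx", "fy", "cx", "cy" (pixels), "xyz" and "attitude" of the camera in the world. Camera axes: x right, y down, z forward; pixel columns grow to the right and rows downward; lengths in m; the calibration is good to about 2 mm. A picture is of the moment at which its call begins: read the wrist's pose just before it. get_calibration takes no time and is no camera call; for the wrist camera it gives the pose at the moment of the call.
- manip.job_done(): hands the job in, once; it reports no verdict.
Trained networks look in the newest picture that a camera, given by its name, has taken for a name from the list of things; names that differ only in an ending like _2 or _b are one class to them, and where a whole thing is asked for, a point or a joint stands for the part that bears it (a point fixed in the world has none). Each returns a list of dicts, best first, with "confidence" (0 to 1); they miss things now and then, are a little off and sometimes report something else, mostly with a low value. They report only what shows in the picture. A call takes as long as a camera call.
- manip.cut_out(target, camera): "pixels" (420x560 bool, what is visible of it) and "rect" ([left, top, right, bottom] in pixels, round what is visible of it).
The state is a dict: "time": time; "joint_pos": joint angles; "joint_vel": joint speeds; "joint_efforts": joint torques, N m; "tool_pos": TCP position; "tool_rot": TCP orientation; "contact_force": force on the tool from outside, world axes, zero at the start; "ft_torque": the same for the moment, N m; "gripper_width": opening from 0.0 (shut) to 1.0 (fully open).
Only numpy, scipy, OpenCV 4.12 (cv2) and the standard library are available. Lean on these libraries where they do the work, as an engineer would, in place of code of your own. Each camera call takes 0.05 s, during which the arm holds its last target.

## Working session

There is one attempt and no reset: what is moved stays moved. The work goes in short steps, Python scripts to look and compute and a shell command to move; the robot and the scene stay as the last step left them, time stands still between calls to the robot, and variables do not carry over. Pictures are saved under pics/ and viewed, and the job is handed in when it is done.

```bash
mkdir -p pics; cat > h.py <<'E'
import numpy as np,cv2
from plant import manip
from scipy.spatial.transform import Rotation as R
def rot(q): return R.from_quat([q[1],q[2],q[3],q[0]])
def ray(c,u,v):
    d=np.array([(u-c['cx'])/c['fx'],(v-c['cy'])/c['fy'],1.]);return np.array(c['xyz']),rot(c['attitude']).apply(d)
def atz(c,u,v,z):
    o,d=ray(c,u,v);return o+d*(z-o[2])/d[2]
def proj(c,p):
    q=rot(c['attitude']).inv().apply(np.array(p)-np.array(c['xyz']));return np.array([c['cx']+c['fx']*q[...,0]/q[...,2],c['cy']+c['fy']*q[...,1]/q[...,2]]).T
E
python3 - <<'E'
from h import *
s=manip.state();print(s['time'],s['tool_pos'],s['tool_rot'],s['gripper_width'])
for n in ['side','top']:
    cv2.imwrite(f'pics/{n}0.png',manip.grab_frame(n));print(n,manip.get_calibration(n))
    for t in ['tray','push_pad','slim_cup_mid','wide_cup_mid','paint_jar','dye_bottle','mallet','edge_slicker']:
        print(t,[(round(d['confidence'],2),d['rect']) for d in manip.cut_out(t,n)])
E
```

```text
0.0 [0.23426004 0.57868025 0.19625915] [-3.22563766e-04  1.91229390e-01  9.81544825e-01 -9.86206299e-04] 1.0034999857030744
side {'fx': 480.807856619871, 'fy': 480.807856619871, 'cx': 274.41211906134026, 'cy': 219.26017034253815, 'xyz': array([0.25969419, 0.93660293, 0.9205888 ]), 'attitude': array([ 0.08045309, -0.14500517,  0.88713614, -0.43068581])}
tray [(0.9, [208.4, 183.0, 337.7, 299.3])]
push_pad [(0.87, [286.4, 201.6, 332.1, 267.2]), (0.32, [219.9, 187.9, 330.7, 270.6])]
slim_cup_mid []
wide_cup_mid [(0.88, [252.4, 333.5, 276.8, 364.5])]
paint_jar [(0.6, [333.6, 180.2, 353.1, 214.9])]
dye_bottle [(0.59, [280.4, 145.5, 299.1, 191.5]), (0.48, [209.4, 189.6, 336.0, 296.7])]
mallet [(0.64, [208.7, 183.9, 337.1, 300.0]), (0.61, [168.1, 289.7, 215.1, 365.1])]
edge_slicker [(0.49, [307.4, 144.0, 316.4, 172.6])]
top {'fx': 469.89983959420846, 'fy': 469.89983959420846, 'cx': 284.92455594154285, 'cy': 205.50019347926005, 'xyz': array([ 0.41798472, -0.04956538,  1.17715651]), 'attitude': array([ 0.05364576, -0.69764349,  0.71176493, -0.06169578])}
tray [(0.87, [206.9, 145.6, 333.1, 260.9])]
push_pad [(0.68, [206.4, 234.2, 331.6, 255.4])]
slim_cup_mid [(0.85, [118.6, 237.5, 138.2, 253.7])]
wide_cup_mid [(0.54, [119.0, 236.0, 148.3, 257.3])]
paint_jar [(0.83, [369.6, 247.0, 401.0, 274.1])]
dye_bottle [(0.72, [386.5, 160.1, 419.7, 194.2])]
mallet [(0.92, [93.9, 129.2, 178.3, 204.3])]
edge_slicker [(0.77, [434.5, 183.5, 461.4, 200.0])]
```

View pics/top0.png

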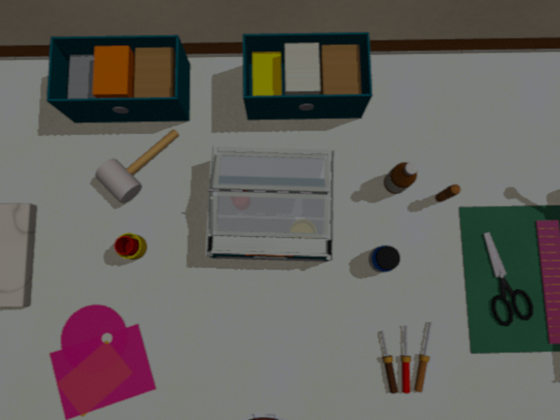

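View pics/side0.png

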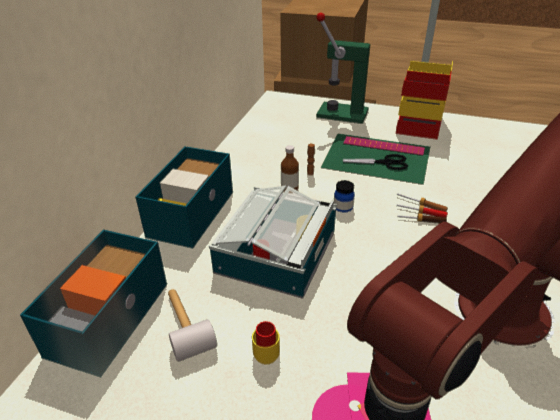

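The top view shows the tray at (270,203). The tray's red cup is at (240,200), in the back row on the left. Its yellow cup is at (303,229), in the front row on the right. The nested cups are at (130,246), left of the tray. Next I'll measure the tray pose and the nested cups.

```bash
python3 - <<'E'
from h import *
im=cv2.imread('pics/top0.png')
a=im[135:270,90:345]
a=cv2.convertScaleAbs(a,alpha=1.6)
cv2.imwrite('pics/top0z.png',cv2.resize(a,None,fx=3.1,fy=3.1,interpolation=cv2.INTER_CUBIC))
im=cv2.imread('pics/side0.png')
a=cv2.convertScaleAbs(im[170:380,200:350],alpha=1.3)
cv2.imwrite('pics/side0z.png',cv2.resize(a,None,fx=2.8,fy=2.8,interpolation=cv2.INTER_CUBIC))
E
```

```text
(no output)
```

View pics/top0z.png

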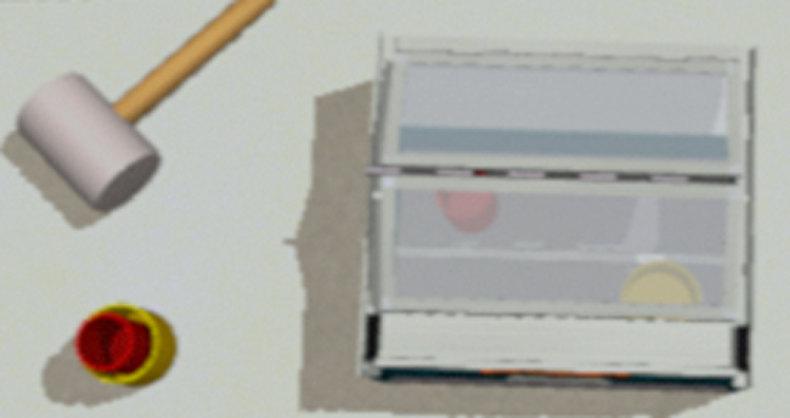

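View pics/side0z.png

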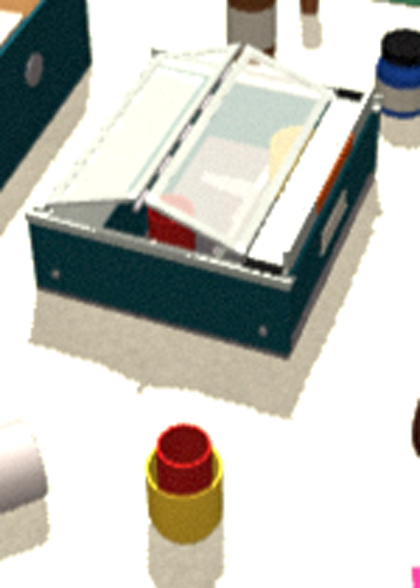

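```bash
python3 - <<'E'
from h import *
from scipy.optimize import least_squares
ct=manip.get_calibration('top');cs=manip.get_calibration('side')
T=[(206.8,256,-.125,.143,.094),(331.3,260.2,-.125,-.143,.094),(333.5,150.5,.135,-.143,.094),(213.2,146.3,.135,.143,.094)]
S=[(304.3,271.8,-.125,.143,.094),(211.4,245.7,.135,.143,.094),(303.6,296.8,-.125,.143,0),(212.5,271.8,.135,.143,0)]
for c,L in((ct,T),(cs,S)):
    for t in L: print(t, atz(c,t[0],t[1],t[4]).round(4))
def f(p,which):
    r=[]
    for c,L in which:
        for u,v,x,y,z in L:
            w=[p[0]+x*np.cos(p[2])-y*np.sin(p[2]),p[1]+x*np.sin(p[2])+y*np.cos(p[2]),z]
            r+=list(proj(c,w)-[u,v])
    return r
for w in([(ct,T)],[(cs,S)],[(ct,T),(cs,S)]):
    s=least_squares(f,[.5,0,0],args=(w,));print(s.x,np.round(s.fun,1))
print('slim',atz(ct,124.5,245.3,.094),atz(cs,266,331.8,.094))
print('wide',atz(ct,129.4,246,.066),atz(cs,266,337.5,.066))
print('jar',atz(ct,386,256,.085)); print('mallet head',atz(ct,118,181,.034))
E
```

```text
(206.8, 256, -0.125, 0.143, 0.094) [0.4825 0.1177 0.094 ]
(331.3, 260.2, -0.125, -0.143, 0.094) [ 0.4671 -0.1676  0.094 ]
(333.5, 150.5, 0.135, -0.143, 0.094) [ 0.727  -0.1824  0.094 ]
(213.2, 146.3, 0.135, 0.143, 0.094) [0.7425 0.1041 0.094 ]
(304.3, 271.8, -0.125, 0.143, 0.094) [0.4811 0.1174 0.094 ]
(211.4, 245.7, 0.135, 0.143, 0.094) [0.7392 0.0991 0.094 ]
(303.6, 296.8, -0.125, 0.143, 0) [0.4823 0.1127 0.    ]
(212.5, 271.8, 0.135, 0.143, 0) [0.7448 0.1018 0.    ]
[ 0.59977003 -0.03178364 -0.05430911] [-0.1 -0.1  0.1 -0.  -0.2  0.1  0.2  0.1]
[ 0.59883416 -0.03476681 -0.05548783] [-0.1 -0.7 -1.1  0.2 -0.1  0.6  1.3 -0. ]
[ 0.5993169  -0.03276318 -0.05331492] [ 0.4  0.2  0.6  0.1  0.2  0.2  0.5  0.3 -0.3 -0.3 -1.5  0.7 -0.4  1.1
  0.9  0.5]
slim [0.51079752 0.3064884  0.094     ] [0.50783439 0.31908184 0.094     ]
wide [0.51131633 0.30413334 0.066     ] [0.51092813 0.31287429 0.066     ]
jar [ 0.4746084  -0.29587072  0.085     ]
mallet head [0.67568929 0.34776315 0.034     ]
```

```bash
cat >> h.py <<'E'
TX,TY,TYAW=0.5995,-0.0322,-0.0541
Rt=R.from_euler('z',TYAW)
def totray(p): return Rt.inv().apply(np.array(p)-[TX,TY,0])
def toworld(p): return Rt.apply(np.array(p))+[TX,TY,0]
# nominal tool: x=-tray x, y=+tray y, z down
Rn=Rt*R.from_matrix(np.array([[-1,0,0],[0,1,0],[0,0,-1.]]))
def st():
    s=manip.state();r=rot(s['tool_rot'])
    print('t',round(s['time'],2),'tray-frame tcp mm',(totray(s['tool_pos'])*1000).round(1),'err rotvec vs nominal (tool axes) deg',(r.inv()*Rn).as_rotvec(degrees=True).round(2),'F tray',Rt.inv().apply(s['contact_force']).round(1),'w',round(s['gripper_width'],3),'j',np.round(s['joint_pos'],2))
E
python3 - <<'E'
from h import *
st();print(totray([.51,.31,.1]))
E
```

```text
t 0.9 tray-frame tcp mm [-397.4  590.9  197.5] err rotvec vs nominal (tool axes) deg [  0.    -0.   -18.95] F tray [-0.5 -0.6  0.4] w 0.999 j [ 1.07  0.05  1.61  0.    1.48 -0.12]
[-0.10787305  0.33685976  0.1       ]
```

```bash
python3 -m creep '[[0,0,-6.32,0,0,0,0],[0,0,-6.32,0,0,0,0],[0,0,-6.31,0,0,0,0],[0,0,0,-0.0139,-0.037,0,0],[0,0,0,-0.0139,-0.037,0,0],[0,0,0,-0.0139,-0.037,0,0],[0,0,0,-0.0139,-0.037,0,0],[0,0,0,-0.0139,-0.037,0,0],[0,0,0,-0.0139,-0.037,0,0],[0,0,0,-0.0139,-0.037,0,0],[0,0,0,-0.0139,-0.037,0,0],[0,0,0,-0.0139,-0.037,0,0],[0,0,0,-0.0139,-0.037,0,0],[0,0,0,-0.0139,-0.037,0,0],[0,0,0,-0.0139,-0.037,0,0],[0,0,0,-0.0139,-0.037,0,0],[0,0,0,-0.0139,-0.037,0,0],[0,0,0,-0.0139,-0.037,0,0],[0,0,0,-0.0139,-0.036,0,0]]'; python3 -c "
from h import *
st()"
```

```text
time: 2.48
tool_pos: [0.425, -0.0251, 0.1979]
tool_rot: [0.001, 0.027, 1.0, -0.0]
contact_force: [0.8, 0.6, -0.6]
gripper_width: 0.001
t 2.48 tray-frame tcp mm [-174.7   -2.3  197.9] err rotvec vs nominal (tool axes) deg [-0.01  0.09 -0.04] F tray [ 0.7  0.7 -0.6] w 0.001 j [-0.23 -0.46  2.05  0.    1.55 -1.75]
```

```bash
python3 -m creep '[[0,0,0,0,0,0.031,0],[0,0,0,0,0,0.031,0],[0,0,0,0,0.002,0.031,0],[0,-5,0,0,0,0,0],[0,-5,0,0,0,0,0],[0,-5,0,0,0,0,0],[0,0,0,-0.0126,0,0.0034,0],[0,0,0,-0.0126,0,0.0034,0],[0,0,0,0,0,0,0]]'; python3 -c "
from h import *
st()
cv2.imwrite('pics/side1.png',cv2.resize(manip.grab_frame('side')[150:310,180:400],None,fx=3,fy=3))"
```

```text
time: 3.23
tool_pos: [0.4518, -0.0225, 0.1053]
tool_rot: [0.132, 0.027, 0.991, -0.004]
contact_force: [-0.3, 0.8, 0.2]
gripper_width: 0.001
t 3.23 tray-frame tcp mm [-148.1    1.7  105.3] err rotvec vs nominal (tool axes) deg [-0.02 15.14 -0.  ] F tray [-0.4  0.7  0.2] w 0.001 j [-0.25 -0.55  2.29  0.06  1.15 -1.78]
```

View pics/side1.png

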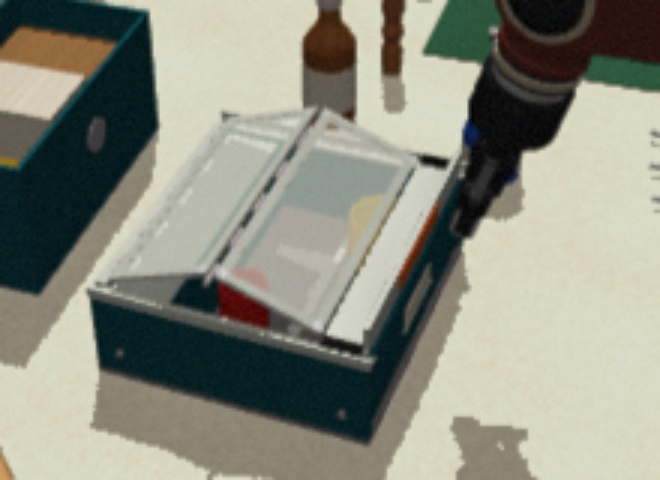

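The closed fingers are just in front of the orange pad, near (460,225) in this crop, and at lip height. Starting the push.

```bash
python3 -m creep '[[0,0,0,-0.0097,0,0.0026,0],[0,0,0,-0.0097,0,0.0026,0],[0,0,0,-0.0097,0,0.0026,0],[0,0,0,-0.0097,0,0.0026,0],[0,0,0,-0.0097,0,0.0026,0],[0,0,0,-0.0097,0,0.0026,0],[0,0,0,-0.0097,0,0.0026,0],[0,0,0,-0.0097,0,0.0026,0]]'; python3 -c "
from h import *
st()
cv2.imwrite('pics/side2.png',cv2.resize(manip.grab_frame('side')[150:310,180:400],None,fx=3,fy=3))"
```

```text
time: 3.95
tool_pos: [0.5313, -0.0266, 0.1042]
tool_rot: [0.13, 0.027, 0.991, -0.003]
contact_force: [-0.1, 0.0, -1.4]
gripper_width: 0.003
t 3.95 tray-frame tcp mm [-68.4   1.9 104.2] err rotvec vs nominal (tool axes) deg [1.000e-02 1.492e+01 1.000e-02] F tray [-0.1  0.  -1.4] w 0.003 j [-0.21 -0.3   2.11  0.05  1.07 -1.75]
```

View pics/side2.png

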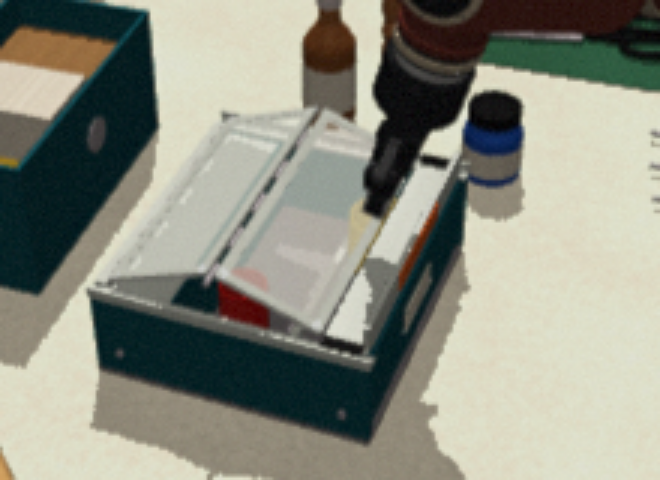

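```bash
python3 - <<'E'
from h import *
c=manip.get_calibration('side')
k=lambda p:((proj(c,p)-[180,150])*3).round(0)
for y in(-.055,.055):
  for z in(.1,.12): print('pad',y,z,k(toworld([-.1246,y,z])))
print('ridge ends',k(toworld([-.0246,.131,.094+.03])))
s=manip.state();print('tcp',k(s['tool_pos']),'tcp at z=.130?',k(np.array(s['tool_pos'])+[0,0,.026]), s['tool_pos'])
t=manip.get_calibration('top');print('pad top',[proj(t,toworld([-.1246,y,.11])).round(1) for y in(-.055,.055)])
im=manip.grab_frame('wrist');cv2.imwrite('pics/w2.png',im)
im=manip.grab_frame('top');cv2.imwrite('pics/t2.png',cv2.resize(im[130:280,190:350],None,fx=4,fy=4))
E
```

```text
pad -0.055 0.1 [443. 218.]
pad -0.055 0.12 [444. 201.]
pad 0.055 0.1 [405. 293.]
pad 0.055 0.12 [406. 275.]
ridge ends [263. 299.]
tcp [363. 237.] tcp at z=.130? [363. 214.] [ 0.53269478 -0.02684444  0.10469016]
pad top [array([293.5, 258.4]), array([244.8, 256.8])]
```

View pics/w2.png

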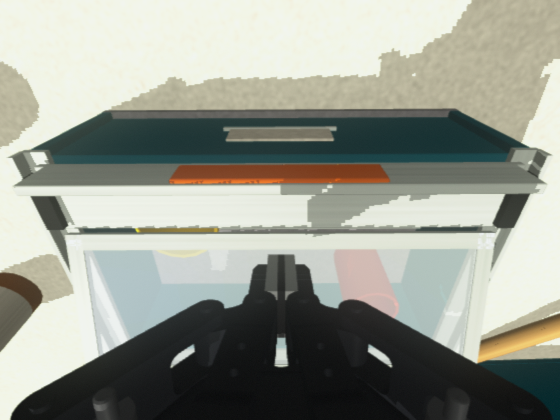

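View pics/t2.png

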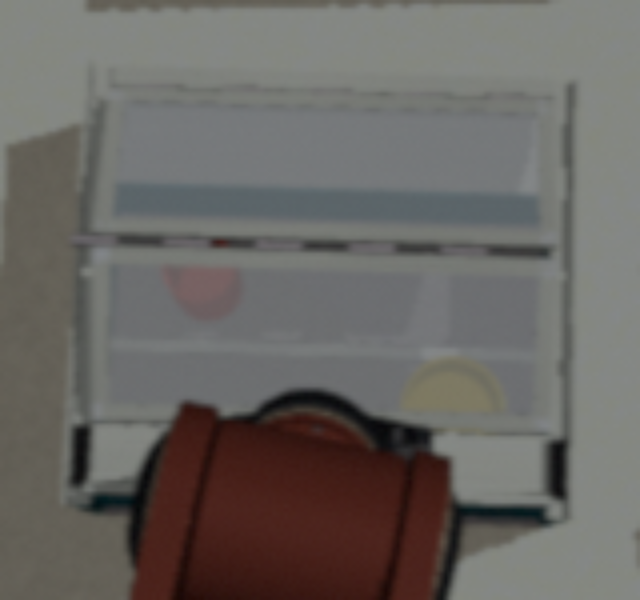

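```bash
python3 - <<'E'
from h import *
c=manip.get_calibration('side')
k=lambda p:((proj(c,p)-[180,150])*3).round(0)
p=np.array([.4518,-.0225,.1053])
print('side1',k(p),k(p+[0,0,.025]))
p=manip.state()['tool_pos'];r=rot(manip.state()['tool_rot'])
w=manip.get_calibration('wrist');print('wrist tip',proj(w,p),[proj(w,p+r.apply([0,0,-d])).round(0) for d in(.013,.026)])
print(w, 'cam in tool', r.inv().apply(np.array(w['xyz'])-p), (r.inv()*rot(w['attitude'])).as_matrix().round(3))
cv2.imwrite('pics/s2z.png',cv2.resize(manip.grab_frame('side')[180:250,280:360],None,fx=8,fy=8))
E
```

```text
side1 [450. 257.] [452. 235.]
wrist tip [280.51387627 245.90008875] [array([280., 255.]), array([280., 265.])]
{'fx': 304.48986154261894, 'fy': 304.48986154261894, 'cx': 280.83937604753845, 'cy': 212.56864766838763, 'xyz': array([ 0.41218203, -0.02006726,  0.25400927]), 'attitude': array([0.20133456, 0.69751345, 0.66061574, 0.19111836])} cam in tool [ 7.64632381e-02  1.69886210e-04 -1.75341782e-01] [[-0.    -0.955 -0.298]
 [ 1.    -0.001  0.   ]
 [-0.    -0.298  0.955]]
```

View pics/s2z.png

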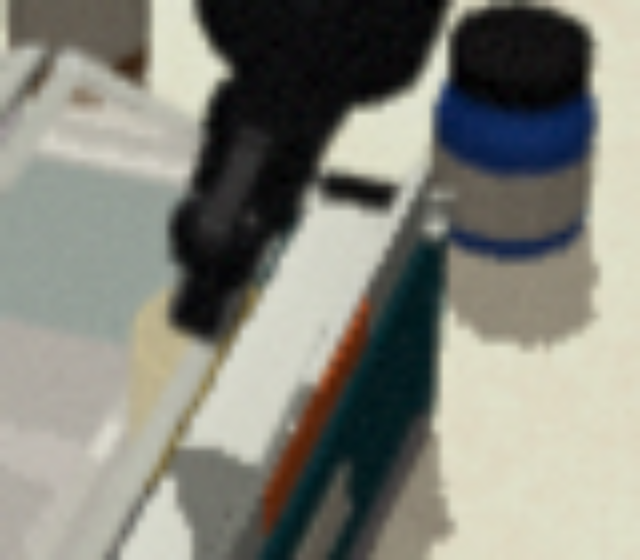

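The cover hasn't moved. The side view shows the real fingertip about 20 mm behind the reported TCP, near (372,212) where the TCP projects to (363,237), so the fingers passed over the lip. I'll go up and back, then repeat with the TCP at about 90 mm. That is still above the 86 mm front wall.

```bash
python3 -m creep '[[0,0,0,-0.0078,0,-0.029,0],[0,0,0,0.028,0,-0.0075,0],[0,0,0,0.028,0,-0.0075,0],[0,0,0,0.028,0,-0.0075,0],[0,0,0,0.0058,0,0.0218,0],[0,0,0,0.0058,0,0.0218,0],[0,0,0,0,0,0,0]]'; python3 -c "
from h import *
st()
cv2.imwrite('pics/side3.png',cv2.resize(manip.grab_frame('side')[180:250,280:370],None,fx=8,fy=8))
c=manip.get_calibration('side');print((proj(c,manip.state()['tool_pos'])-[280,180])*8)"
```

```text
time: 4.73
tool_pos: [0.4405, -0.0211, 0.0848]
tool_rot: [0.127, 0.027, 0.992, -0.003]
contact_force: [-0.5, 0.6, -1.0]
gripper_width: 0.003
t 4.73 tray-frame tcp mm [-159.4    2.5   84.8] err rotvec vs nominal (tool axes) deg [ 7.000e-02  1.461e+01 -1.000e-02] F tray [-0.6  0.5 -1. ] w 0.003 j [-0.25 -0.56  2.32  0.06  1.13 -1.79]
[425.9289698  495.99974459]
```

View pics/side3.png

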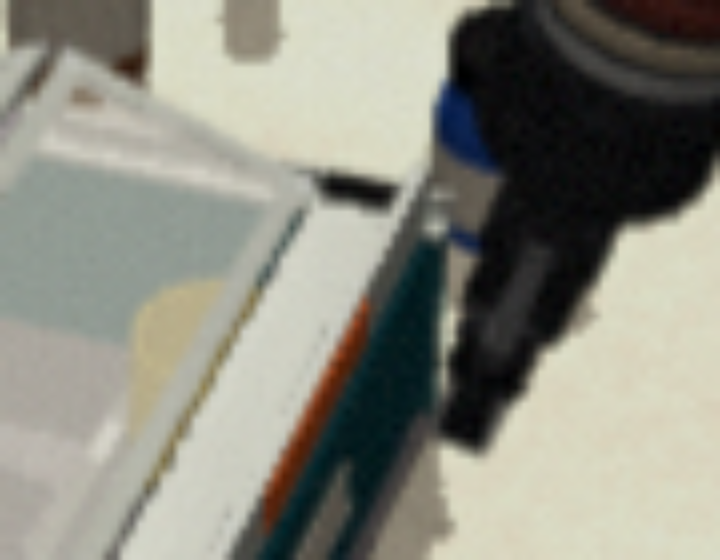

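```bash
python3 -m creep '[[0,0,0,-0.001,0,-0.004,0],[0,0,0,-0.0097,-0.0003,0.0026,0],[0,0,0,-0.0097,-0.0003,0.0026,0],[0,0,0,-0.0097,-0.0003,0.0026,0],[0,0,0,-0.0097,-0.0003,0.0026,0]]'; python3 -c "
from h import *
st()
cv2.imwrite('pics/side4.png',cv2.resize(manip.grab_frame('side')[180:250,280:370],None,fx=8,fy=8))
c=manip.get_calibration('side');print((proj(c,manip.state()['tool_pos'])-[280,180])*8)"
```

```text
time: 5.2
tool_pos: [0.4863, -0.0256, 0.0958]
tool_rot: [0.132, 0.027, 0.991, -0.004]
contact_force: [-0.2, -0.2, 0.3]
gripper_width: -0.002
t 5.2 tray-frame tcp mm [-113.4    0.4   95.8] err rotvec vs nominal (tool axes) deg [-2.000e-02  1.514e+01  1.000e-02] F tray [-0.2 -0.2  0.3] w -0.002 j [-0.24 -0.42  2.22  0.05  1.09 -1.77]
[296.34119981 438.35837352]
```

View pics/side4.png

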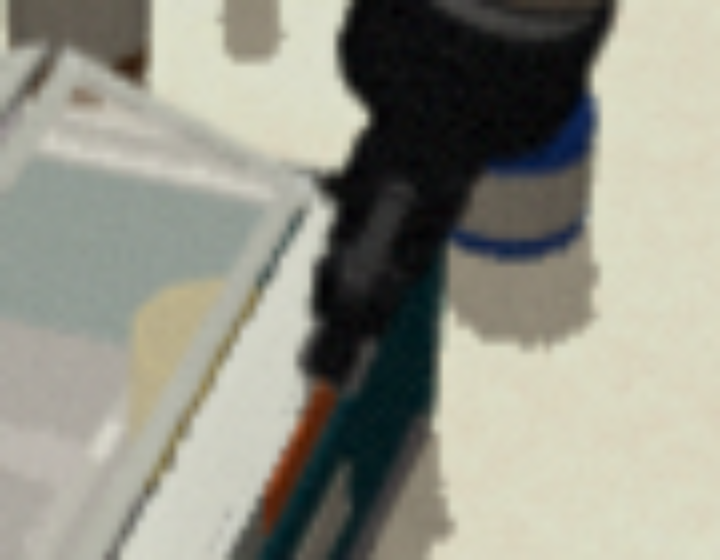

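```bash
python3 -c "
from h import *
st()
cv2.imwrite('pics/w4.png',manip.grab_frame('wrist'));manip.grab_frame('top');st()
w=manip.get_calibration('wrist');print(proj(w,manip.state()['tool_pos']),proj(w,toworld([-.1246,0.055,.11])),proj(w,toworld([-.1246,-0.055,.11])))"
```

```text
t 5.25 tray-frame tcp mm [-112.1    0.3   96.2] err rotvec vs nominal (tool axes) deg [-3.000e-02  1.522e+01  1.000e-02] F tray [-0.3  0.5  1. ] w -0.003 j [-0.24 -0.42  2.22  0.05  1.09 -1.77]
t 5.35 tray-frame tcp mm [-114.1    0.5   95.2] err rotvec vs nominal (tool axes) deg [-1.000e-02  1.507e+01  2.000e-02] F tray [-0.1  0.4  0.5] w 0.003 j [-0.24 -0.42  2.22  0.05  1.09 -1.77]
[280.57298099 245.87162134] [376.95703382 247.77573967] [182.24730626 247.80935479]
```

View pics/w4.png

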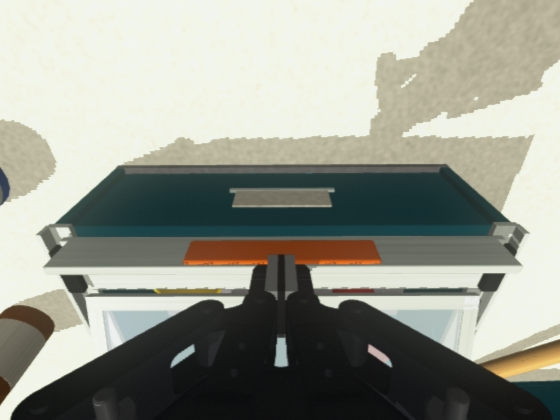

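```bash
python3 -c "
from h import *
c=manip.get_calibration('side');w=manip.get_calibration('wrist')
cv2.imwrite('pics/w4z.png',cv2.resize(cv2.imread('pics/w4.png')[225:325,220:340],None,fx=6,fy=6))
for su,sv,wv in((321.9,227.5,256),(322.5,227,258),(321,228,253)):
  o,d=ray(c,su,sv);o2,d2=ray(w,281,wv)
  A=np.stack([d,-d2],1);x=np.linalg.lstsq(A,o2-o,rcond=None)[0];p=o+d*x[0];q=o2+d2*x[1]
  s=manip.state();r=rot(s['tool_rot'])
  m=(p+q)/2;print(totray(m),np.linalg.norm(p-q),r.inv().apply(m-s['tool_pos']))
"
```

```text
[-1.25868995e-01 -2.16019730e-05  1.22284240e-01] 0.005103132631105601 [ 0.00429076 -0.00055621 -0.02924467]
[-1.27187537e-01  8.93335073e-05  1.24838784e-01] 0.004322909634934215 [ 0.00489986 -0.00044539 -0.03205416]
[-0.12402526 -0.0002727   0.11895425] 0.006878203940706333 [ 0.00337617 -0.0008072  -0.02554983]
```

View pics/w4z.png

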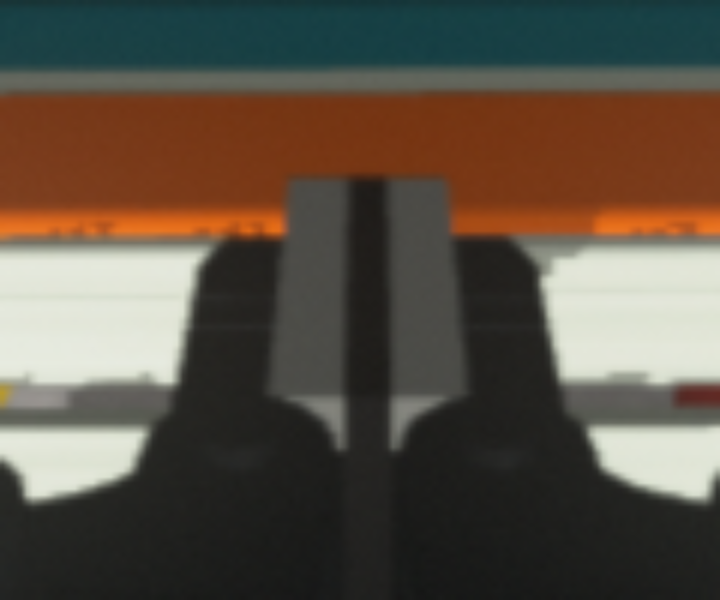

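Both views put the real fingertip about 27 mm behind the reported TCP along the tool axis, so it is still grazing over the lip at (280,256) in the wrist view. I'll back off, go 15 mm lower, and push again.

```bash
python3 -m creep '[[0,0,0,0.0242,0,-0.0065,0],[0,0,0,0.0097,0,-0.0026,0],[0,0,0,0.0039,0,0.0145,0],[0,0,0,0,0,0,0],[0,0,0,-0.0097,0,0.0026,0],[0,0,0,-0.0097,0,0.0026,0],[0,0,0,-0.0097,0,0.0026,0],[0,0,0,-0.0097,0,0.0026,0],[0,0,0,0,0,0,0]]'; python3 -c "
from h import *
st()
cv2.imwrite('pics/side5.png',cv2.resize(manip.grab_frame('side')[180:250,280:370],None,fx=8,fy=8))"
```

```text
time: 6.1
tool_pos: [0.4903, -0.0257, 0.0793]
tool_rot: [0.13, 0.027, 0.991, -0.003]
contact_force: [-0.1, 0.1, 0.4]
gripper_width: -0.005
t 6.1 tray-frame tcp mm [-109.4    0.6   79.3] err rotvec vs nominal (tool axes) deg [1.000e-02 1.498e+01 2.000e-02] F tray [-0.1  0.1  0.4] w -0.005 j [-0.23 -0.39  2.22  0.05  1.05 -1.77]
```

View pics/side5.png

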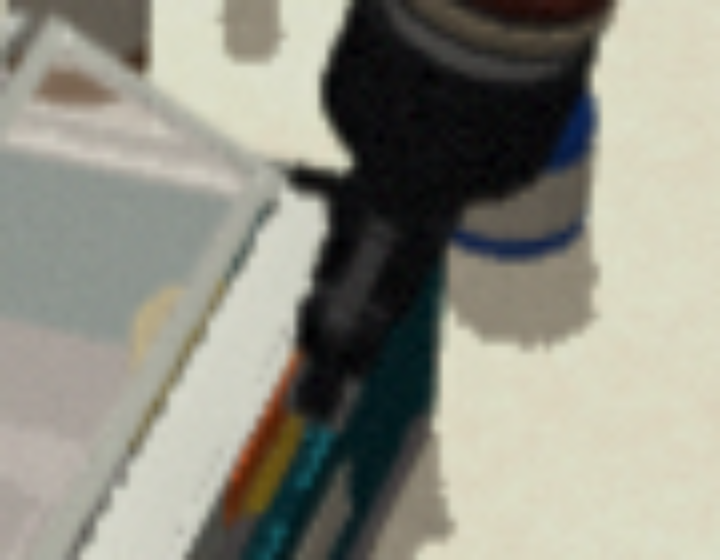

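The lid is rising and the pad is moving with the fingers. Continuing.

```bash
python3 -m creep '[[0,0,0,-0.0097,0,0.0026,0],[0,0,0,-0.0097,0,0.0026,0],[0,0,0,-0.0097,0,0.0026,0],[0,0,0,-0.0097,0,0.0026,0],[0,0,0,-0.0097,0,0.0026,0],[0,0,0,-0.0097,0,0.0026,0],[0,0,0,-0.0097,0,0.0026,0],[0,0,0,-0.0097,0,0.0026,0],[0,0,0,-0.0097,0,0.0026,0],[0,0,0,-0.0097,0,0.0026,0],[0,0,0,-0.0097,0,0.0026,0],[0,0,0,-0.0097,0,0.0026,0],[0,0,0,-0.0097,0,0.0026,0],[0,0,0,-0.0097,0,0.0026,0],[0,0,0,0,0,0,0]]'; python3 -c "
from h import *
st()
cv2.imwrite('pics/side6.png',cv2.resize(manip.grab_frame('side')[130:310,190:390],None,fx=3,fy=3))
cv2.imwrite('pics/w6.png',manip.grab_frame('wrist'))
"
```

```text
time: 7.4
tool_pos: [0.6317, -0.0336, 0.0792]
tool_rot: [0.131, 0.027, 0.991, -0.004]
contact_force: [-0.1, 0.3, 0.5]
gripper_width: -0.003
t 7.4 tray-frame tcp mm [32.2  0.4 79.2] err rotvec vs nominal (tool axes) deg [-0.03 15.12  0.  ] F tray [-0.1  0.3  0.5] w -0.003 j [-0.19 -0.01  1.9   0.04  0.99 -1.72]
```

View pics/side6.png

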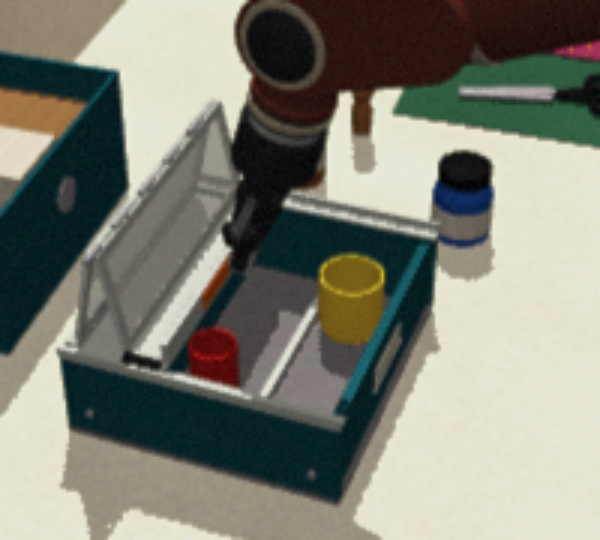

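View pics/w6.png

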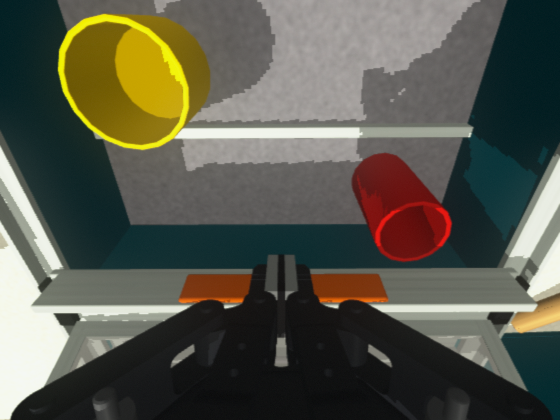

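```bash
python3 -m creep '[[0,0,0,-0.0097,0,0.0026,0],[0,0,0,-0.0097,0,0.0026,0],[0,0,0,-0.0048,0,0.0013,0],[0,0,0,-0.0048,0,0.0013,0],[0,0,0,-0.0048,0,0.0013,0]]';python3 -m creep '[[0,0,0,-0.0029,0,0.0008,0]]';python3 -m creep '[[0,0,0,-0.0029,0,0.0008,0]]'; python3 -c "
from h import *
st()
cv2.imwrite('pics/side7.png',cv2.resize(manip.grab_frame('side')[130:310,190:390],None,fx=3,fy=3))"
```

```text
time: 7.92
tool_pos: [0.6654, -0.0351, 0.0784]
tool_rot: [0.13, 0.027, 0.991, -0.004]
contact_force: [-1.6, -0.1, 0.1]
gripper_width: -0.001
time: 8.0
tool_pos: [0.6684, -0.0353, 0.0784]
tool_rot: [0.131, 0.027, 0.991, -0.004]
contact_force: [-2.2, 0.1, -0.5]
gripper_width: 0.003
time: 8.08
tool_pos: [0.6712, -0.0354, 0.0784]
tool_rot: [0.131, 0.027, 0.991, -0.004]
contact_force: [-1.1, 1.0, 0.3]
gripper_width: 0.003
t 8.08 tray-frame tcp mm [71.8  0.7 78.4] err rotvec vs nominal (tool axes) deg [-0. 15.  0.] F tray [-1.1  0.9  0.3] w 0.003 j [-0.18  0.09  1.8   0.04  0.99 -1.71]
```

View pics/side7.png

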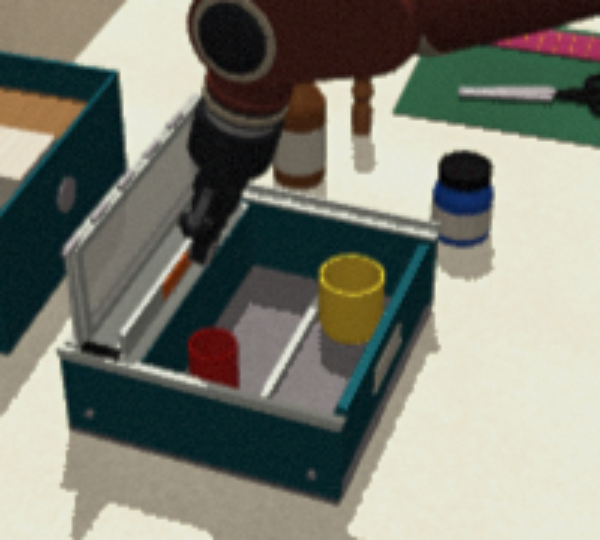

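```bash
for i in 1; do python3 -m creep '[[0,0,0,-0.0029,0,0.0008,0]]';python3 -m creep '[[0,0,0,-0.0029,0,0.0008,0]]'; done; python3 -c "
from h import *
st()"
```

```text
time: 8.22
tool_pos: [0.6738, -0.0356, 0.0784]
tool_rot: [0.13, 0.027, 0.991, -0.004]
contact_force: [-1.1, -0.9, 0.2]
gripper_width: -0.002
time: 8.3
tool_pos: [0.6757, -0.0356, 0.078]
tool_rot: [0.129, 0.027, 0.991, -0.003]
contact_force: [-14.5, 0.8, 9.7]
gripper_width: 0.002
t 8.3 tray-frame tcp mm [76.3  0.7 78. ] err rotvec vs nominal (tool axes) deg [-0.   14.8   0.02] F tray [-14.6  -0.    9.7] w 0.002 j [-0.18  0.1   1.79  0.04  1.   -1.71]
```

```bash
python3 -m creep '[[0,0,0,-0.0015,0,0.0004,0]]'; python3 -c "
from h import *
st()
cv2.imwrite('pics/side8.png',cv2.resize(manip.grab_frame('side')[130:310,190:390],None,fx=3,fy=3))
st()
cv2.imwrite('pics/w8.png',manip.grab_frame('wrist'))
w=manip.get_calibration('wrist')
for y in(-.055,.055):
  for z in (.1,.12): print(proj(w,toworld([.076,y,z])))
"
```

```text
time: 8.38
tool_pos: [0.6758, -0.0356, 0.078]
tool_rot: [0.127, 0.027, 0.992, -0.003]
contact_force: [-19.4, 0.9, 12.0]
gripper_width: 0.001
t 8.38 tray-frame tcp mm [76.4  0.7 78. ] err rotvec vs nominal (tool axes) deg [-0.   14.56  0.04] F tray [-19.4  -0.2  12. ] w 0.001 j [-0.18  0.1   1.79  0.04  1.   -1.71]
t 8.43 tray-frame tcp mm [76.2  0.7 78. ] err rotvec vs nominal (tool axes) deg [-0.   14.53  0.04] F tray [-16.5   0.1  10.2] w 0.0 j [-0.18  0.1   1.79  0.04  1.   -1.71]
[181.58750358 269.82412601]
[170.68431395 296.9455091 ]
[376.97176519 269.81530514]
[387.55583844 296.9274413 ]
```

View pics/side8.png

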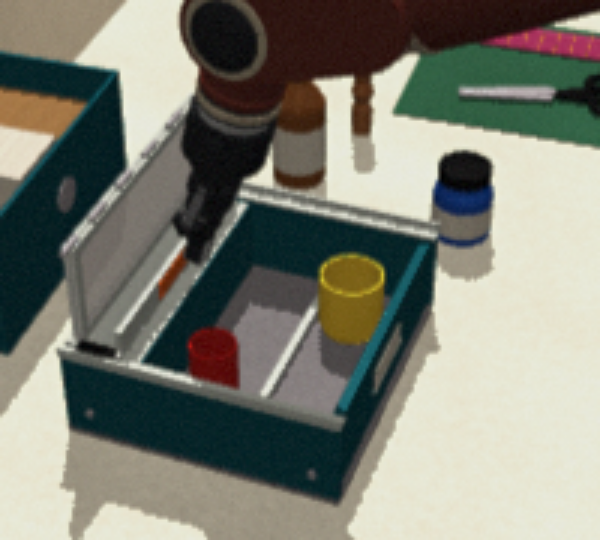

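View pics/w8.png

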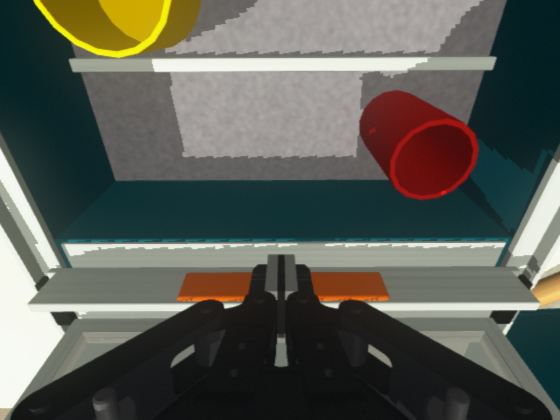

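```bash
python3 -m creep '[[0,0,0,0.0087,0,-0.0023,0],[0,0,0,-0.0013,0,-0.0048,0],[0,0,0,-0.0029,0,0.0008,0],[0,0,0,-0.0029,0,0.0008,0]]';python3 -m creep '[[0,0,0,-0.0019,0,0.0005,0]]';python3 -m creep '[[0,0,0,-0.0019,0,0.0005,0]]';python3 -m creep '[[0,0,0,-0.0019,0,0.0005,0]]'; python3 -c "
from h import *
st()"
```

```text
time: 8.82
tool_pos: [0.6763, -0.0358, 0.0843]
tool_rot: [0.131, 0.027, 0.991, -0.004]
contact_force: [-3.7, 0.3, 2.1]
gripper_width: -0.001
time: 8.9
tool_pos: [0.6768, -0.0358, 0.0837]
tool_rot: [0.129, 0.027, 0.991, -0.004]
contact_force: [-13.6, 0.1, 10.4]
gripper_width: -0.0
time: 8.98
tool_pos: [0.6772, -0.0358, 0.0835]
tool_rot: [0.127, 0.026, 0.992, -0.004]
contact_force: [-22.2, 0.5, 16.2]
gripper_width: 0.001
time: 9.07
tool_pos: [0.6774, -0.0358, 0.0833]
tool_rot: [0.125, 0.026, 0.992, -0.003]
contact_force: [-30.2, 1.1, 20.8]
gripper_width: -0.0
t 9.07 tray-frame tcp mm [78.   0.6 83.3] err rotvec vs nominal (tool axes) deg [-1.000e-02  1.431e+01  6.000e-02] F tray [-30.2  -0.6  20.8] w -0.0 j [-0.18  0.1   1.77  0.04  1.02 -1.71]
```

```bash
python3 -m creep '[[0,0,0,0.0097,0,-0.0026,0],[0,0,0,0.029,0,-0.0078,0],[0,0,0,0.029,0,-0.0078,0],[0,0,0,-0.0093,0,-0.035,0],[0,5,0,-0.0093,0,-0.035,0],[0,5,0,0,0,-0.035,0],[0,5,0,0,0,-0.035,0.5],[0,0,0,0.03,0.02,-0.02,1],[0,0,0,0.02,0.036,0,1],[0,0,0,0.01,0.039,0,1],[0,0,0,0,0.04,0,1]]'; python3 -c "
from h import *
st()
cv2.imwrite('pics/side9.png',cv2.resize(manip.grab_frame('side')[130:310,190:390],None,fx=3,fy=3))
cv2.imwrite('pics/t9.png',cv2.resize(manip.grab_frame('top')[130:280,190:350],None,fx=4,fy=4))
st()
c=manip.get_calibration('side')
print([((proj(c,toworld([.076+dx,y,z]))-[190,130])*3).round(0) for dx,y,z in((0,.055,.11),(0,-.055,.11),(.038,.131,.205),(.038,-.131,.205))])
c=manip.get_calibration('top')
print([((proj(c,toworld([.076,y,.11]))-[190,130])*4).round(0) for y in(.055,-.055)])
"
```

```text
time: 9.98
tool_pos: [0.5493, 0.1075, 0.2462]
tool_rot: [0.001, 0.028, 1.0, 0.0]
contact_force: [1.1, 0.3, -0.6]
gripper_width: 0.712
t 9.98 tray-frame tcp mm [-57.7 136.8 246.2] err rotvec vs nominal (tool axes) deg [ 0.02  0.13 -0.09] F tray [ 1.1  0.3 -0.6] w 0.712 j [ 0.06 -0.13  1.71  0.    1.56 -1.45]
t 10.08 tray-frame tcp mm [-57.7 140.4 245.5] err rotvec vs nominal (tool axes) deg [0.12 0.08 0.36] F tray [-0.  -1.1 -0.2] w 0.874 j [ 0.07 -0.13  1.71  0.    1.56 -1.46]
[array([162., 291.]), array([211., 223.]), array([ 75., 245.]), array([203.,  91.])]
[array([236., 161.]), array([424., 168.])]
```

View pics/side9.png

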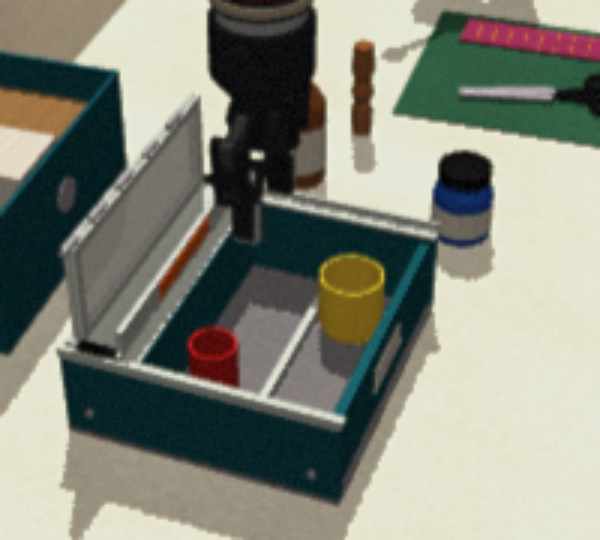

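View pics/t9.png

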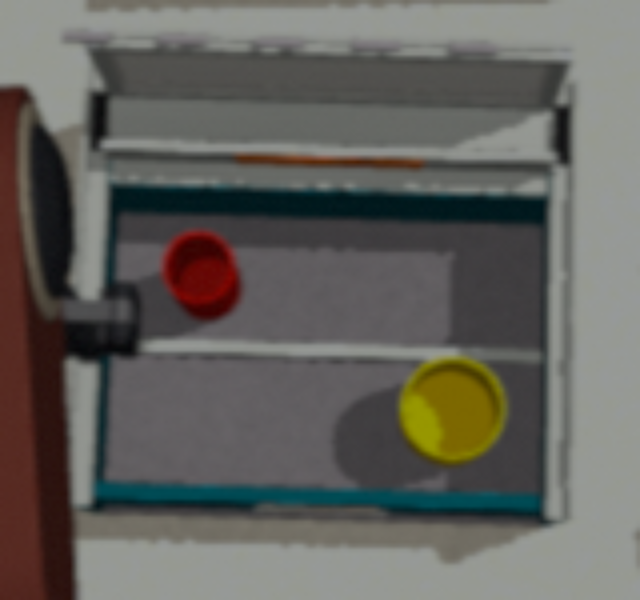

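The cover is folded: the pad is at (236..424,161) in the top crop, right where the folded position projects. Now to the nested cups.

```bash
python3 -m creep '[[0,0,0,0.01,0.039,0,1],[0,0,0,0.01,0.039,0,1],[0,0,0,0.01,0.039,0,1],[0,0,0,0.01,0.039,0,1],[0,0,0,0.01,0.039,0,1],[0,0,0,0,0,0,1],[0,0,0,0,0,0,1],[0,0,0,0,0,0,1]]'; python3 -c "
from h import *
st()
cv2.imwrite('pics/w10.png',manip.grab_frame('wrist'))
s=manip.state();r=rot(s['tool_rot']);w=manip.get_calibration('wrist')
for t in ['slim_cup_mid','wide_cup_mid']:
  print(t,[(round(d['confidence'],2),d['rect']) for d in manip.cut_out(t,'wrist')])
for x in(0,.011):
  for z in(0,-.015,-.03,-.045): print(x,z,proj(w,s['tool_pos']+r.apply([x,.0425,z])).round(0))
print(proj(w,[.51,.31,.094]))
t=manip.get_calibration('top')
print('tray slim',totray(atz(t,240,197,.086)),'tray wide',totray(atz(t,303.5,232,.072)))
st()
"
```

```text
time: 10.75
tool_pos: [0.5105, 0.3034, 0.2448]
tool_rot: [0.0, 0.027, 1.0, -0.0]
contact_force: [-0.3, -1.1, 0.4]
gripper_width: 0.997
t 10.75 tray-frame tcp mm [-107.   330.3  244.8] err rotvec vs nominal (tool axes) deg [-0.04  0.01  0.01] F tray [-0.2 -1.1  0.4] w 0.997 j [ 0.41 -0.04  1.63 -0.    1.55 -1.11]
slim_cup_mid [(0.86, [267.2, 164.4, 307.5, 207.2]), (0.43, [255.6, 157.7, 310.0, 211.8])]
wide_cup_mid [(0.73, [259.2, 152.2, 310.6, 208.7]), (0.54, [0.0, 161.3, 162.4, 417.3])]
0 0 [349. 245.]
0 -0.015 [354. 256.]
0 -0.03 [361. 268.]
0 -0.045 [368. 283.]
0.011 0 [350. 229.]
0.011 -0.015 [356. 238.]
0.011 -0.03 [362. 249.]
0.011 -0.045 [370. 262.]
[287.12085174 189.38373734]
tray slim [0.01647456 0.07479734 0.086     ] tray wide [-0.05971786 -0.0778021   0.072     ]
t 10.9 tray-frame tcp mm [-106.7  329.4  245.1] err rotvec vs nominal (tool axes) deg [-0.01  0.02 -0.12] F tray [ 0.1  0.1 -0.1] w 0.998 j [ 0.41 -0.05  1.63 -0.    1.55 -1.11]
```

View pics/w10.png

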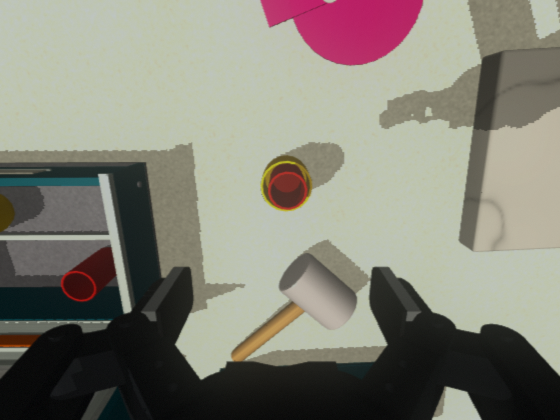

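```bash
python3 -c "
from h import *
w=manip.get_calibration('wrist')
im=cv2.imread('pics/w10.png')
cv2.imwrite('pics/w10z.png',cv2.resize(im[140:230,235:345],None,fx=7,fy=7))
h=cv2.cvtColor(im,cv2.COLOR_BGR2HSV)
for n,m in(('red',((h[...,0]<8)|(h[...,0]>172))&(h[...,1]>120)),('yel',(h[...,0]>20)&(h[...,0]<35)&(h[...,1]>120))):
  m=m.copy();m[:140]=0;m[230:]=0;m[:,:235]=0;m[:,345:]=0
  ys,xs=np.where(m);print(n,xs.min(),xs.max(),ys.min(),ys.max())
for z,u,v in((.094,288,190),(.066,286.5,184)): print(totray(atz(w,u,v,z)))
"
```

```text
red 268 307 165 208
yel 261 311 156 210
[-0.10707452  0.33748076  0.094     ]
[-0.10784154  0.33633715  0.066     ]
```

View pics/w10z.png

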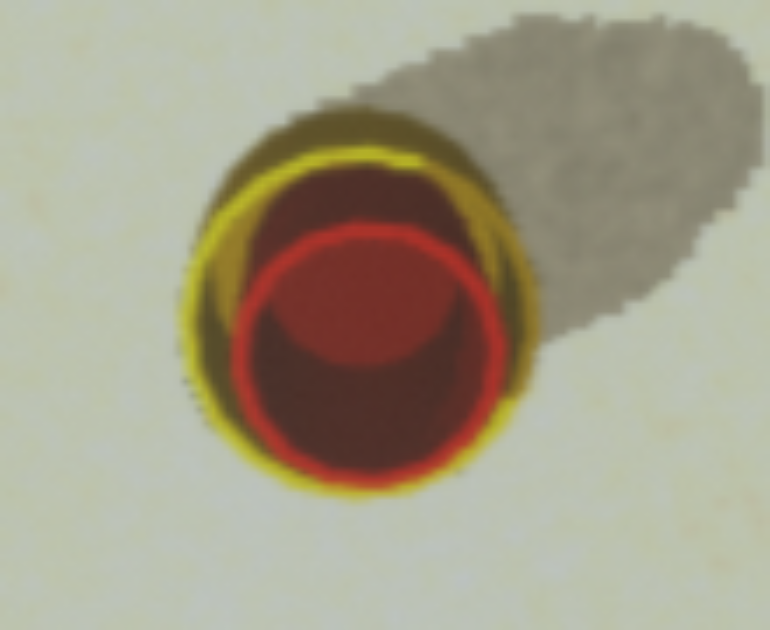

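Slim rim centre is (288,190.7) in the wrist view, which puts the cups at about tray (-107, 337). Moving over by 7 mm and descending partway to check fingertip height.

```bash
python3 -m creep '[[0,0,0,0,0.007,0,1],[0,0,0,0,0,0.037,1],[0,0,0,0,0,0.037,1],[0,0,0,0,0,0.037,1],[0,0,0,0,0,0.037,1],[0,0,0,0,0,0,1],[0,0,0,0,0,0,1]]'; python3 -c "
from h import *
st()
cv2.imwrite('pics/w11.png',manip.grab_frame('wrist'))
cv2.imwrite('pics/s11.png',cv2.resize(manip.grab_frame('side')[270:390,200:340],None,fx=5,fy=5))
s=manip.state();r=rot(s['tool_rot']);w=manip.get_calibration('side')
for z in(0,-.015,-.03,-.045): print(z,[((proj(w,s['tool_pos']+r.apply([0,y,z]))-[200,270])*5).round(0) for y in(.0425,-.0425)])
"
```

```text
time: 11.48
tool_pos: [0.5089, 0.3097, 0.0949]
tool_rot: [-0.002, 0.027, 1.0, -0.001]
contact_force: [0.2, 0.5, 0.2]
gripper_width: 0.998
t 11.48 tray-frame tcp mm [-108.9  336.5   94.9] err rotvec vs nominal (tool axes) deg [-0.13 -0.27 -0.05] F tray [0.2 0.5 0.2] w 0.998 j [ 0.42  0.07  1.77  0.    1.31 -1.09]
0 [array([286., 359.]), array([364., 213.])]
-0.015 [array([285., 336.]), array([363., 191.])]
-0.03 [array([284., 313.]), array([363., 167.])]
-0.045 [array([282., 289.]), array([362., 144.])]
```

View pics/w11.png

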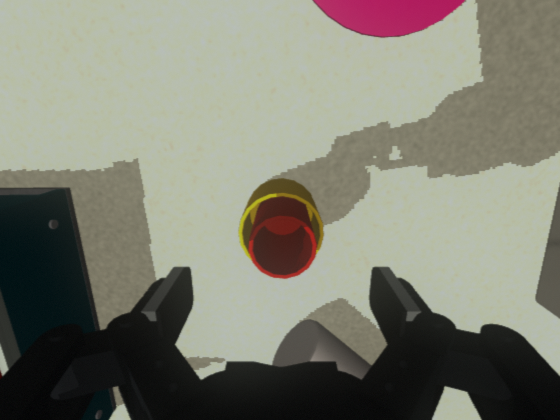

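View pics/s11.png

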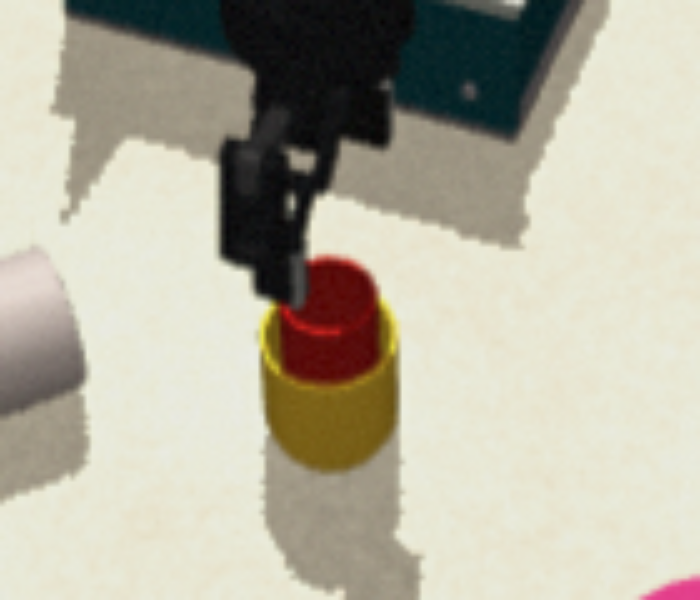

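```bash
python3 -m creep '[[0,0,0,0,0,0.025,1],[0,0,0,0,0,0.024,1],[0,0,0,0,0,0,1],[0,0,0,0,0,0,1]]'; python3 -c "
from h import *
st()
cv2.imwrite('pics/w12.png',manip.grab_frame('wrist'))
cv2.imwrite('pics/s12.png',cv2.resize(manip.grab_frame('side')[270:390,200:340],None,fx=5,fy=5))
"
```

```text
time: 11.92
tool_pos: [0.5112, 0.3111, 0.0499]
tool_rot: [0.001, 0.027, 1.0, 0.0]
contact_force: [0.9, 0.3, 0.7]
gripper_width: 1.001
t 11.92 tray-frame tcp mm [-106.7  338.1   49.9] err rotvec vs nominal (tool axes) deg [ 0.04  0.08 -0.  ] F tray [0.8 0.3 0.7] w 1.001 j [ 0.42  0.12  1.8   0.    1.22 -1.09]
```

View pics/w12.png

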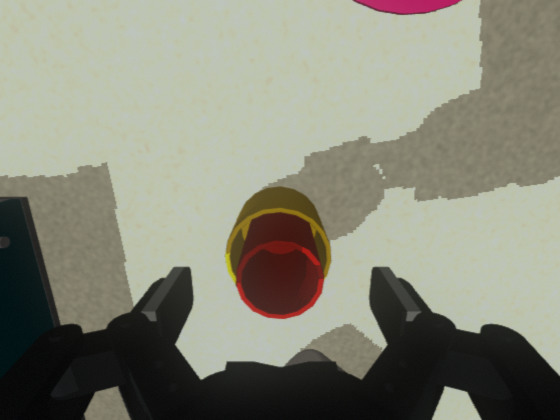

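View pics/s12.png

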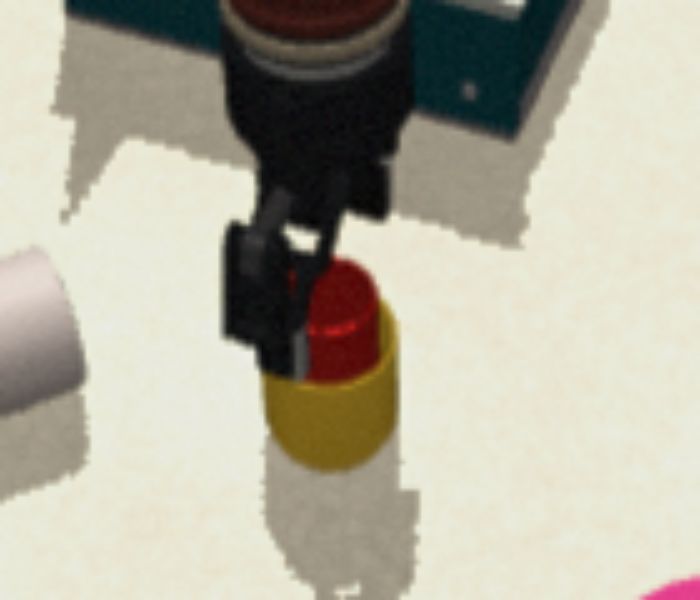

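```bash
python3 -m creep '[[0,0,0,0,0,0.004,1],[0,0,0,0,0,0,0.6],[0,0,0,0,0,0,0.6],[0,0,0,0,0,0,0.45],[0,0,0,0,0,0,0.3],[0,0,0,0,0,0,0.2],[0,0,0,0,0,0,0.2]]'; python3 -c "
from h import *
st()
cv2.imwrite('pics/w13.png',manip.grab_frame('wrist'))
cv2.imwrite('pics/s13.png',cv2.resize(manip.grab_frame('side')[270:390,200:340],None,fx=5,fy=5))
"
```

```text
time: 12.6
tool_pos: [0.5112, 0.311, 0.0451]
tool_rot: [0.001, 0.027, 1.0, 0.0]
contact_force: [0.2, -0.3, 3.7]
gripper_width: 0.49
t 12.6 tray-frame tcp mm [-106.8  338.    45.1] err rotvec vs nominal (tool axes) deg [0.04 0.1  0.  ] F tray [ 0.2 -0.3  3.7] w 0.49 j [ 0.42  0.13  1.8  -0.    1.21 -1.09]
```

View pics/w13.png

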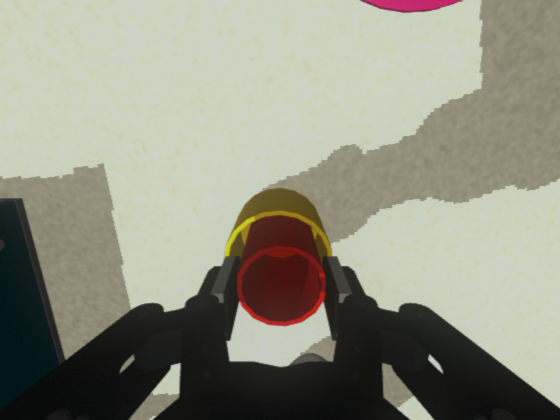

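View pics/s13.png

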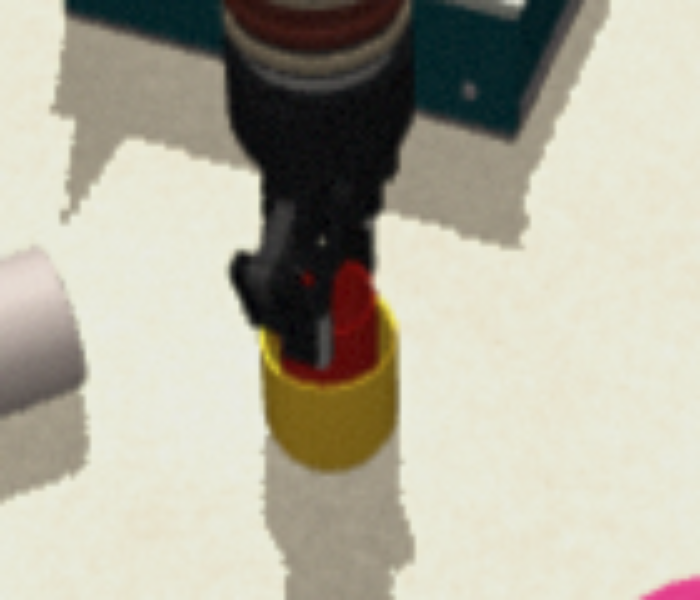

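The slim cup is gripped just above the yellow rim (opening 0.49). Lifting straight up.

```bash
python3 -m creep '[[0,0,0,0,0,-0.005,0.2],[0,0,0,0,0,-0.01,0.2],[0,0,0,0,0,-0.015,0.2],[0,0,0,0,0,-0.02,0.2],[0,0,0,0,0,-0.02,0.2],[0,0,0,0,0,-0.02,0.2],[0,0,0,0,0,-0.02,0.2],[0,0,0,0,0,-0.01,0.2],[0,0,0,0,0,0,0.2],[0,0,0,0,0,0,0.2]]'; python3 -c "
from h import *
st()
cv2.imwrite('pics/w14.png',manip.grab_frame('wrist'))
cv2.imwrite('pics/s14.png',cv2.resize(manip.grab_frame('side')[230:380,190:340],None,fx=4,fy=4))
s=manip.state();print(totray(s['tool_pos']))
c=manip.get_calibration('side')
for z in(.084,.094,.124,.13,.204): print(z,((proj(c,toworld([-.107,.338,z]))-[190,230])*4).round(0))
"
```

```text
time: 13.53
tool_pos: [0.5103, 0.3108, 0.1641]
tool_rot: [0.0, 0.027, 1.0, 0.0]
contact_force: [0.5, 0.3, -1.2]
gripper_width: 0.49
t 13.53 tray-frame tcp mm [-107.6  337.7  164.1] err rotvec vs nominal (tool axes) deg [0.01 0.01 0.  ] F tray [ 0.5  0.3 -1.2] w 0.49 j [ 0.42  0.01  1.71  0.    1.42 -1.09]
[-0.10859325  0.33716979  0.1620986 ]
0.084 [304. 406.]
0.094 [304. 395.]
0.124 [302. 358.]
0.13 [302. 350.]
0.204 [297. 254.]
```

View pics/w14.png

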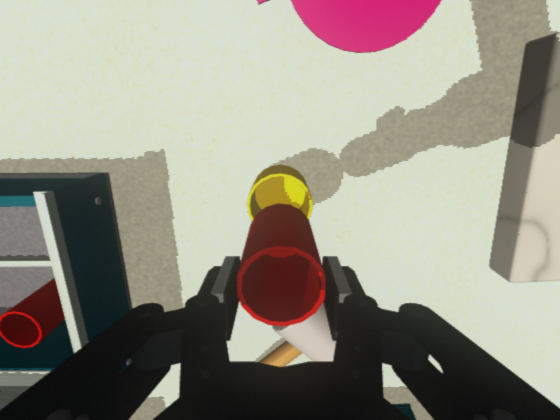

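View pics/s14.png

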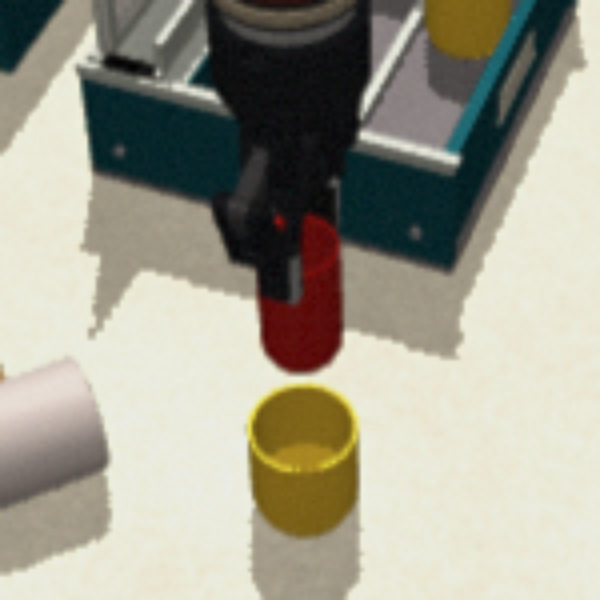

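```bash
python3 -m creep '[[0,0,0,0,-0.01,-0.015,0.2],[0,0,0,-0.007,-0.025,0,0.2],[0,0,0,-0.011,-0.035,0,0.2],[0,0,0,-0.011,-0.035,0,0.2],[0,0,0,-0.011,-0.035,0,0.2],[0,0,0,-0.011,-0.035,0,0.2],[0,0,0,-0.011,-0.035,0,0.2],[0,0,0,-0.011,-0.035,0,0.2],[0,0,0,-0.011,-0.035,0,0.2],[0,0,0,-0.011,-0.035,0,0.2],[0,0,0,-0.011,-0.035,0,0.2],[0,0,0,-0.011,-0.035,0,0.2],[0,0,0,-0.009,-0.018,0,0.2],[0,0,0,0,0,0,0.2],[0,0,0,0,0,0,0.2],[0,0,0,0,0,0,0.2]]'; python3 -c "
from h import *
st();manip.grab_frame('side');st()
cv2.imwrite('pics/w15.png',manip.grab_frame('wrist'))
cv2.imwrite('pics/s15.png',cv2.resize(manip.grab_frame('side')[130:310,190:390],None,fx=3,fy=3))
"
```

```text
time: 14.97
tool_pos: [0.6135, -0.0976, 0.1775]
tool_rot: [-0.001, 0.027, 1.0, 0.001]
contact_force: [-0.5, 0.3, -0.4]
gripper_width: 0.491
t 14.97 tray-frame tcp mm [ 17.5 -64.6 177.5] err rotvec vs nominal (tool axes) deg [ 0.06 -0.16  0.02] F tray [-0.6  0.2 -0.4] w 0.491 j [-0.28  0.06  1.64  0.    1.45 -1.79]
t 15.02 tray-frame tcp mm [ 17.6 -64.2 177.9] err rotvec vs nominal (tool axes) deg [ 0.05 -0.12  0.06] F tray [-0.3  0.4 -1.1] w 0.493 j [-0.28  0.06  1.64  0.    1.45 -1.79]
```

View pics/w15.png

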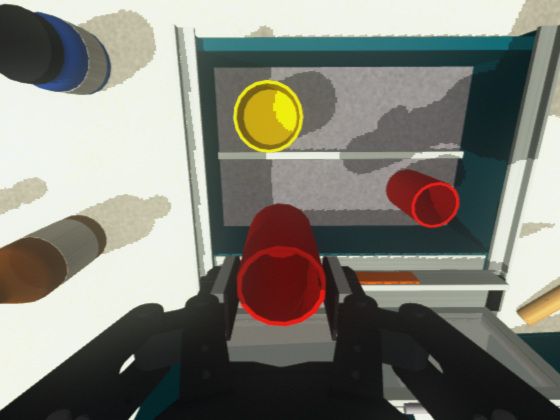

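View pics/s15.png

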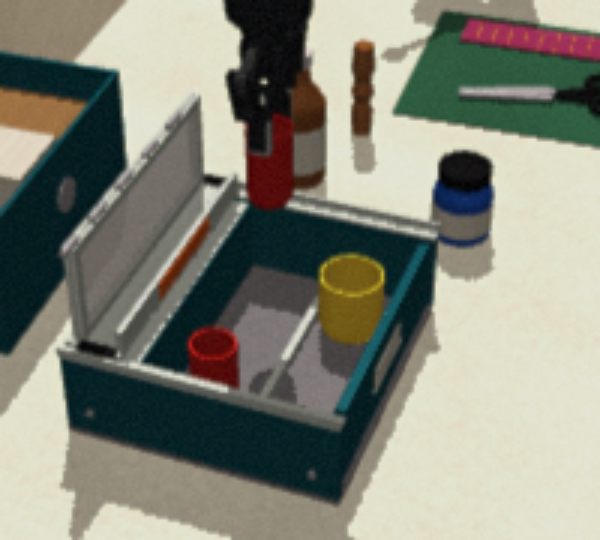

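Cup hangs over the free right half of the back row. Lowering.

```bash
python3 -m creep '[[0,0,0,0,0,0.012,0.2],[0,0,0,0,0,0.02,0.2],[0,0,0,0,0,0.02,0.2],[0,0,0,0,0,0.02,0.2],[0,0,0,0,0,0.02,0.2],[0,0,0,0,0,0.02,0.2],[0,0,0,0,0,0.015,0.2],[0,0,0,0,0,0.005,0.2],[0,0,0,0,0,0,0.2],[0,0,0,0,0,0,0.2]]';python3 -m creep '[[0,0,0,0,0,0.003,0.2],[0,0,0,0,0,0,0.2]]'; python3 -c "
from h import *
st()
cv2.imwrite('pics/w16.png',manip.grab_frame('wrist'))
cv2.imwrite('pics/s16.png',cv2.resize(manip.grab_frame('side')[130:310,190:390],None,fx=3,fy=3))
"
```

```text
time: 15.95
tool_pos: [0.6145, -0.0981, 0.0472]
tool_rot: [0.0, 0.027, 1.0, -0.0]
contact_force: [0.4, 0.2, -0.2]
gripper_width: 0.491
time: 16.12
tool_pos: [0.6152, -0.0986, 0.0452]
tool_rot: [0.001, 0.027, 1.0, -0.0]
contact_force: [0.3, 0.5, -0.6]
gripper_width: 0.49
t 16.12 tray-frame tcp mm [ 19.3 -65.4  45.2] err rotvec vs nominal (tool axes) deg [-0.03  0.11  0.01] F tray [ 0.2  0.5 -0.6] w 0.49 j [-0.28  0.18  1.74 -0.    1.22 -1.8 ]
```

View pics/w16.png

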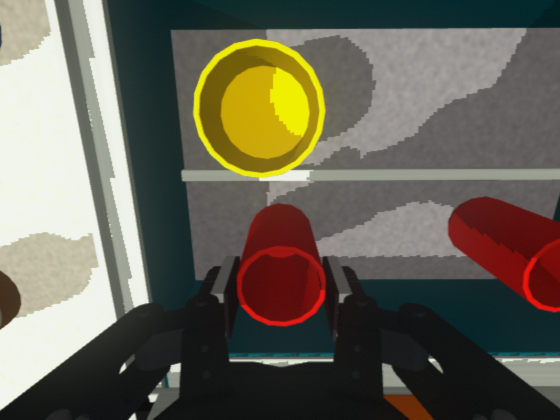

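View pics/s16.png

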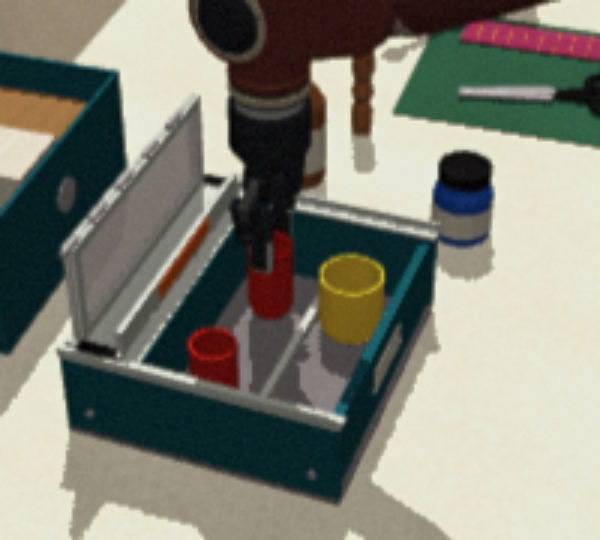

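```bash
python3 -m creep '[[0,0,0,0,0,0.005,0.2],[0,0,0,0,0,0,0.2]]';python3 -m creep '[[0,0,0,0,0,0.0015,0.2],[0,0,0,0,0,0,0.2]]'|grep -E 'pos|force';python3 -m creep '[[0,0,0,0,0,0.0015,0.2],[0,0,0,0,0,0,0.2]]'|grep -E 'pos|force'
```

```text
time: 16.38
tool_pos: [0.6141, -0.0984, 0.0386]
tool_rot: [-0.0, 0.027, 1.0, 0.0]
contact_force: [-0.8, 0.8, -0.8]
gripper_width: 0.49
tool_pos: [0.6142, -0.0984, 0.0372]
contact_force: [0.9, 0.4, -0.3]
tool_pos: [0.615, -0.0985, 0.0371]
contact_force: [-1.5, 1.0, 3.5]
```

```bash
python3 -m creep '[[0,0,0,0,0,0,0.55],[0,0,0,0,0,0,0.7],[0,0,0,0,0,0,0.75],[0,0,0,0,0,0,0.75],[0,0,0,0,0,-0.01,0.75],[0,0,0,0,0,-0.02,0.75],[0,0,0,0,0,-0.03,0.75],[0,0,0,0,0,-0.04,0.75],[0,0,0,0,0,-0.04,1],[0,0,0,0.005,0.03,-0.02,1]]'; python3 -c "
from h import *
st()
cv2.imwrite('pics/w17.png',manip.grab_frame('wrist'))
cv2.imwrite('pics/s17.png',cv2.resize(manip.grab_frame('side')[130:310,190:390],None,fx=3,fy=3))
"
```

```text
time: 17.55
tool_pos: [0.6137, -0.0721, 0.2033]
tool_rot: [0.005, 0.029, 1.0, -0.002]
contact_force: [-0.1, -0.2, 2.0]
gripper_width: 0.989
t 17.55 tray-frame tcp mm [ 16.4 -39.1 203.3] err rotvec vs nominal (tool axes) deg [-0.22  0.52 -0.27] F tray [-0.1 -0.2  2. ] w 0.989 j [-0.24  0.03  1.63 -0.    1.48 -1.75]
```

View pics/w17.png

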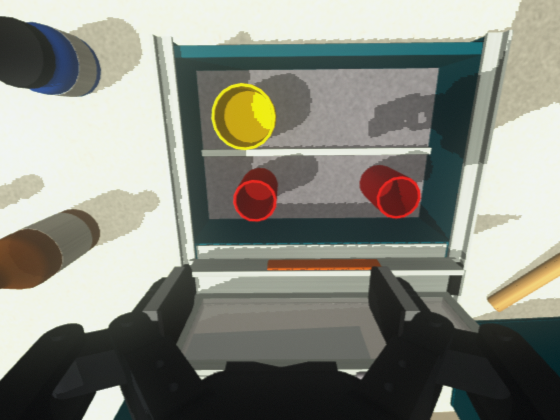

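View pics/s17.png

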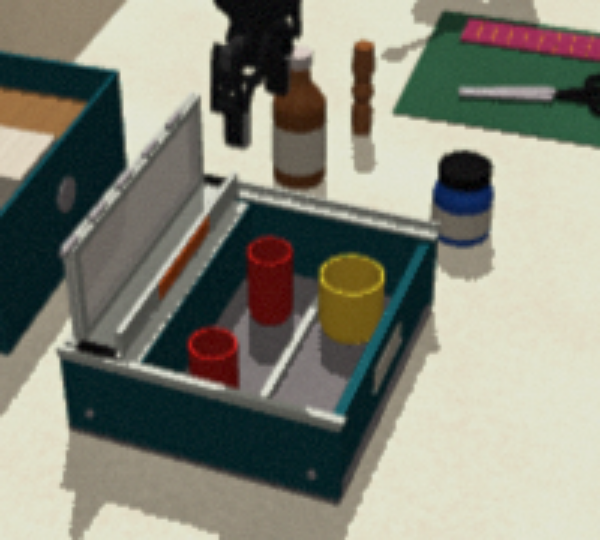

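The slim cup stands in the back row at (256,200) in the wrist view. Now the wide cup.

```bash
python3 -m creep '[[0,0,0,0.012,0.037,0,1],[0,0,0,0.012,0.037,0,1],[0,0,0,0.012,0.037,0,1],[0,0,0,0.012,0.037,0,1],[0,0,0,0.012,0.037,0,1],[0,0,0,0.012,0.037,0,1],[0,0,0,0.012,0.037,0,1],[0,0,0,0.012,0.037,0,1],[0,0,0,0.012,0.037,0,1],[0,0,0,0.012,0.037,0,1],[0,0,0,0,0,0.025,1],[0,0,0,0,0,0.025,1],[0,0,0,0,0,0,1],[0,0,0,0,0,0,1],[0,0,0,0,0,0,1]]'; python3 -c "
from h import *
st()
im=manip.grab_frame('wrist');cv2.imwrite('pics/w18.png',im)
print([(round(d['confidence'],2),d['rect']) for d in manip.cut_out('wide_cup_mid','wrist')])
st()
s=manip.state();r=rot(s['tool_rot']);w=manip.get_calibration('wrist')
print('under tcp z.066',proj(w,[s['tool_pos'][0],s['tool_pos'][1],.066]))
"
```

```text
time: 18.9
tool_pos: [0.5116, 0.3074, 0.1468]
tool_rot: [0.0, 0.027, 1.0, 0.0]
contact_force: [-0.5, 0.6, 0.5]
gripper_width: 1.0
t 18.9 tray-frame tcp mm [-106.1  334.3  146.8] err rotvec vs nominal (tool axes) deg [ 0.    0.02 -0.04] F tray [-0.6  0.6  0.5] w 1.0 j [ 0.42  0.02  1.73 -0.    1.39 -1.1 ]
[(0.92, [245.9, 165.9, 318.7, 246.0]), (0.41, [270.5, 288.5, 374.5, 377.3])]
t 19.0 tray-frame tcp mm [-105.2  334.6  148.1] err rotvec vs nominal (tool axes) deg [ 0.08  0.15 -0.05] F tray [-0.1 -0.7  0.5] w 1.001 j [ 0.42  0.02  1.73 -0.    1.39 -1.1 ]
under tcp z.066 [280.42290893 207.92775344]
```

View pics/w18.png

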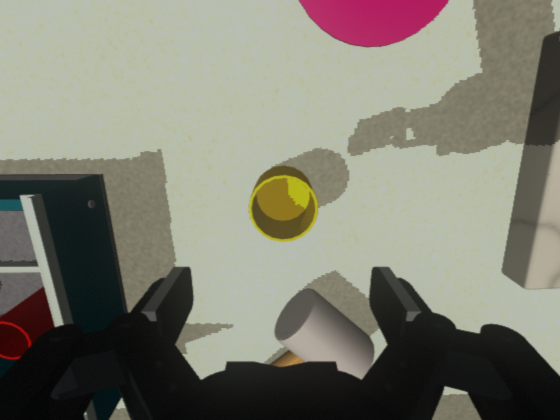

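Yellow rim centre is (284,208) and the point under the TCP is (280,208), so I shift 3 mm in +y and descend.

```bash
python3 -m creep '[[0,0,0,0,0.003,0.01,1],[0,0,0,0,0,0.03,1],[0,0,0,0,0,0.03,1],[0,0,0,0,0,0.025,1],[0,0,0,0,0,0.015,1],[0,0,0,0,0,0,1],[0,0,0,0,0,0,1]]'; python3 -c "
from h import *
st()
im=manip.grab_frame('wrist');cv2.imwrite('pics/w19.png',im)
cv2.imwrite('pics/s19.png',cv2.resize(manip.grab_frame('side')[270:390,200:340],None,fx=5,fy=5))
st()
"
```

```text
time: 19.58
tool_pos: [0.5111, 0.3105, 0.0355]
tool_rot: [-0.001, 0.027, 1.0, -0.0]
contact_force: [-0.6, 0.1, 0.5]
gripper_width: 1.001
t 19.58 tray-frame tcp mm [-106.8  337.4   35.5] err rotvec vs nominal (tool axes) deg [-0.03 -0.07 -0.02] F tray [-0.6  0.   0.5] w 1.001 j [ 0.42  0.14  1.8   0.    1.2  -1.09]
t 19.68 tray-frame tcp mm [-105.1  338.3   38. ] err rotvec vs nominal (tool axes) deg [ 0.09  0.17 -0.01] F tray [0.9 1.4 0.3] w 1.001 j [ 0.42  0.14  1.8   0.    1.2  -1.09]
```

View pics/w19.png

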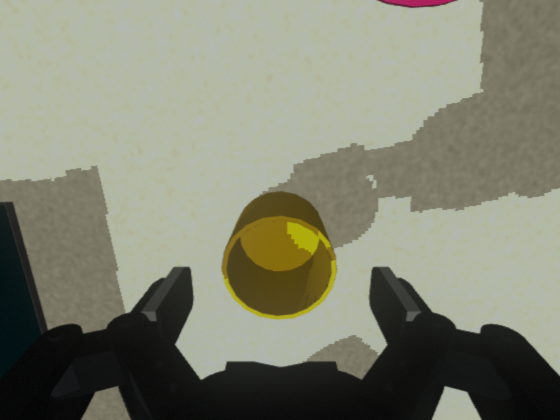

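View pics/s19.png

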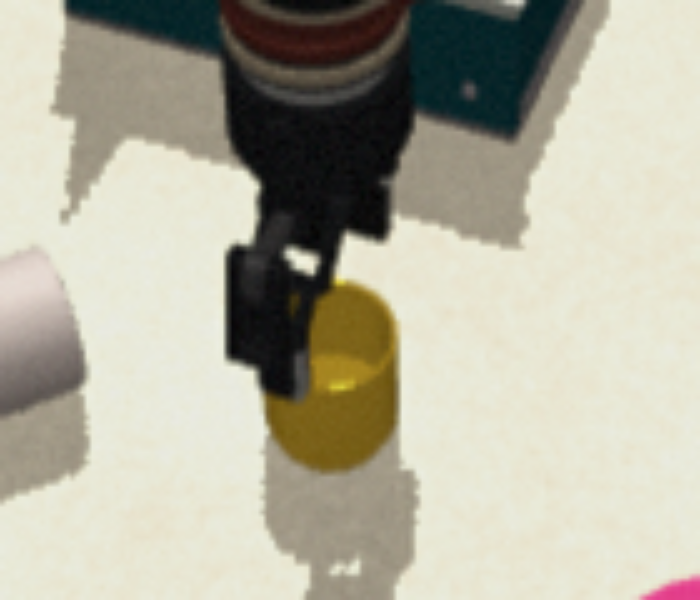

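```bash
python3 -m creep '[[0,0,0,0,0,0.01,1],[0,0,0,0,0,0.01,1],[0,0,0,0,0,0,1],[0,0,0,0,0,0,0.8],[0,0,0,0,0,0,0.65],[0,0,0,0,0,0,0.5],[0,0,0,0,0,0,0.4],[0,0,0,0,0,0,0.4]]'; python3 -c "
from h import *
st()
im=manip.grab_frame('wrist');cv2.imwrite('pics/w20.png',im)
cv2.imwrite('pics/s20.png',cv2.resize(manip.grab_frame('side')[270:390,200:340],None,fx=5,fy=5))
"
```

```text
time: 20.35
tool_pos: [0.5121, 0.311, 0.017]
tool_rot: [0.001, 0.027, 1.0, 0.0]
contact_force: [0.2, -0.6, 2.7]
gripper_width: 0.699
t 20.35 tray-frame tcp mm [-105.8  338.    17. ] err rotvec vs nominal (tool axes) deg [ 0.04  0.09 -0.  ] F tray [ 0.2 -0.6  2.7] w 0.699 j [ 0.42  0.17  1.81 -0.    1.16 -1.09]
```

View pics/w20.png

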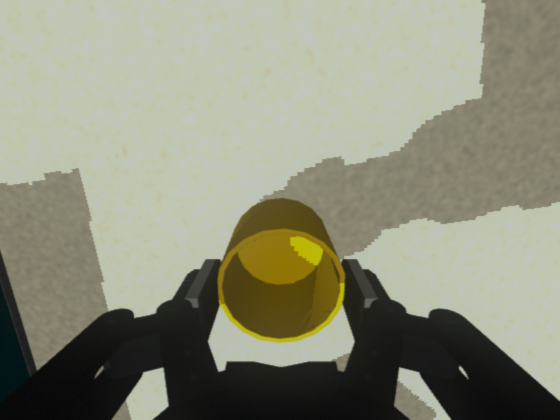

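View pics/s20.png

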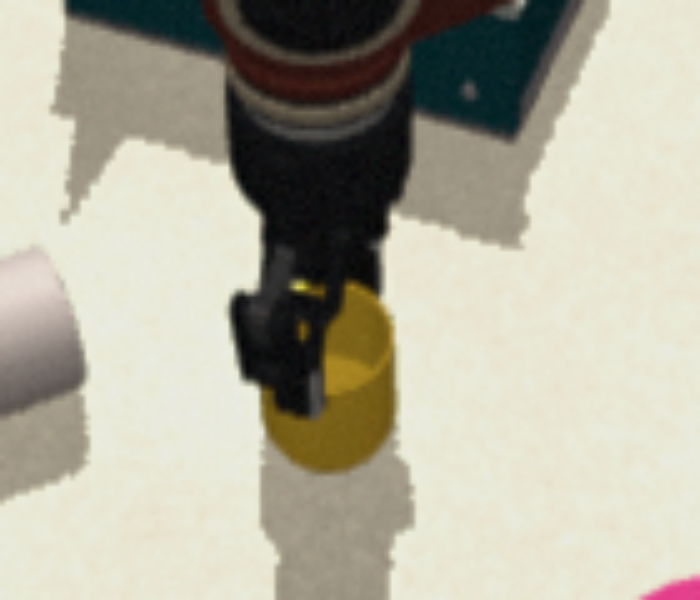

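```bash
python3 -m creep '[[0,0,0,0,0,-0.006,0.4],[0,0,0,0,0,-0.015,0.4],[0,0,0,0,0,-0.025,0.4],[0,0,0,0,0,-0.03,0.4],[0,0,0,0,0,-0.03,0.4],[0,0,0,0,0,-0.019,0.4],[0,0,0,0,-0.013,0,0.4],[0,0,0,-0.005,-0.028,0,0.4],[0,0,0,-0.006,-0.035,0,0.4],[0,0,0,-0.006,-0.035,0,0.4],[0,0,0,-0.006,-0.035,0,0.4],[0,0,0,-0.006,-0.035,0,0.4],[0,0,0,-0.006,-0.035,0,0.4],[0,0,0,-0.005,-0.035,0,0.4],[0,0,0,-0.005,-0.022,0,0.4],[0,0,0,0,0,0,0.4],[0,0,0,0,0,0,0.4],[0,0,0,0,0,0,0.4]]'; python3 -c "
from h import *
st()
im=manip.grab_frame('wrist');cv2.imwrite('pics/w21.png',im)
cv2.imwrite('pics/s21.png',cv2.resize(manip.grab_frame('side')[130:310,190:390],None,fx=3,fy=3))
st()
"
```

```text
time: 21.95
tool_pos: [0.5404, 0.0359, 0.1397]
tool_rot: [-0.001, 0.027, 1.0, 0.0]
contact_force: [0.3, -0.2, -1.0]
gripper_width: 0.701
t 21.95 tray-frame tcp mm [-62.7  64.8 139.7] err rotvec vs nominal (tool axes) deg [ 0.03 -0.15 -0.02] F tray [ 0.3 -0.2 -1. ] w 0.701 j [-0.07 -0.1   1.86  0.    1.38 -1.59]
t 22.05 tray-frame tcp mm [-62.3  65.5 140.2] err rotvec vs nominal (tool axes) deg [ 0.01 -0.09  0.08] F tray [ 0.3  0.8 -0.8] w 0.7 j [-0.07 -0.1   1.86  0.    1.38 -1.59]
```

View pics/w21.png

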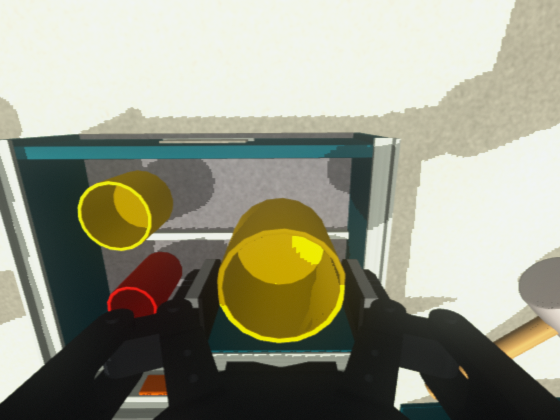

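View pics/s21.png

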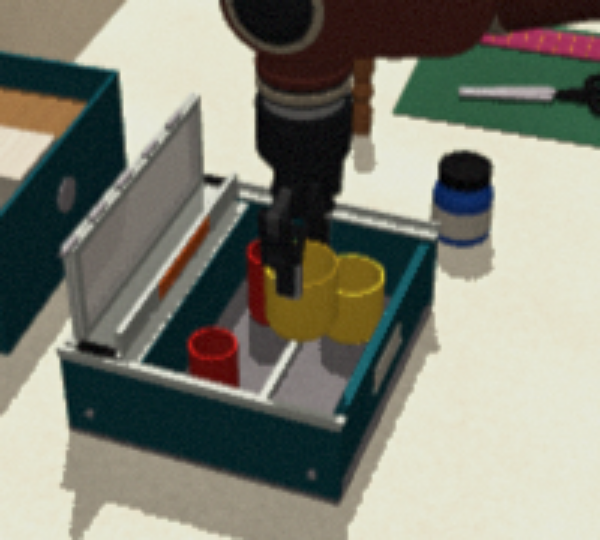

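```bash
python3 -m creep '[[0,0,0,0,0,0.01,0.4],[0,0,0,0,0,0.02,0.4],[0,0,0,0,0,0.02,0.4],[0,0,0,0,0,0.02,0.4],[0,0,0,0,0,0.02,0.4],[0,0,0,0,0,0.012,0.4],[0,0,0,0,0,0.005,0.4],[0,0,0,0,0,0,0.4],[0,0,0,0,0,0,0.4]]';python3 -m creep '[[0,0,0,0,0,0.004,0.4],[0,0,0,0,0,0,0.4]]';python3 -m creep '[[0,0,0,0,0,0.0025,0.4],[0,0,0,0,0,0,0.4]]'|grep -E 'pos|force';python3 -m creep '[[0,0,0,0,0,0.0015,0.4],[0,0,0,0,0,0,0.4]]'|grep -E 'pos|force'
```

```text
time: 22.8
tool_pos: [0.542, 0.036, 0.0345]
tool_rot: [0.0, 0.027, 1.0, -0.0]
contact_force: [0.9, 0.4, -0.8]
gripper_width: 0.7
time: 22.97
tool_pos: [0.5423, 0.0357, 0.0309]
tool_rot: [0.001, 0.027, 1.0, -0.0]
contact_force: [0.8, -0.1, -2.1]
gripper_width: 0.702
tool_pos: [0.5417, 0.0356, 0.0278]
contact_force: [0.5, -0.4, -1.2]
tool_pos: [0.5415, 0.0356, 0.026]
contact_force: [-0.4, -0.8, -1.6]
```

```bash
python3 -m creep '[[0,0,0,0,0,0.0015,0.4],[0,0,0,0,0,0,0.4]]'|grep -E 'pos|force';python3 -m creep '[[0,0,0,0,0,0.0015,0.4],[0,0,0,0,0,0,0.4]]'|grep -E 'pos|force';python3 -c "
from h import *
cv2.imwrite('pics/w22.png',manip.grab_frame('wrist'))
cv2.imwrite('pics/s22.png',cv2.resize(manip.grab_frame('side')[130:310,190:390],None,fx=3,fy=3))
st()"
```

```text
tool_pos: [0.5414, 0.0357, 0.0243]
contact_force: [0.3, -1.0, -0.9]
tool_pos: [0.5416, 0.0357, 0.023]
contact_force: [0.1, -0.2, -1.1]
t 23.73 tray-frame tcp mm [-61.6  64.6  23. ] err rotvec vs nominal (tool axes) deg [-0. -0. -0.] F tray [-0.3 -0.3 -0.9] w 0.697 j [-0.07  0.03  1.94 -0.    1.17 -1.59]
```

View pics/w22.png

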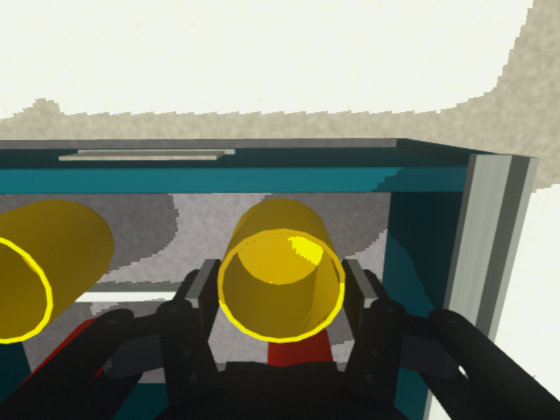

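View pics/s22.png

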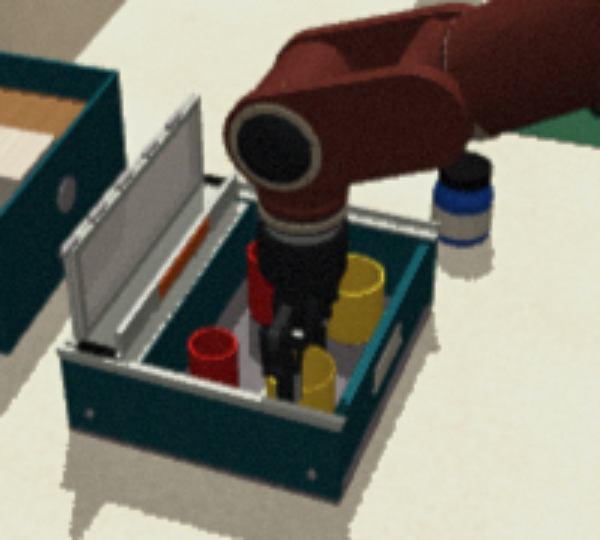

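```bash
python3 -m creep '[[0,0,0,0,0,0.001,0.4],[0,0,0,0,0,0,0.4]]'|grep -E 'pos|force';python3 -m creep '[[0,0,0,0,0,0.001,0.4],[0,0,0,0,0,0,0.4]]'|grep -E 'pos|force'
```

```text
tool_pos: [0.5422, 0.0356, 0.023]
contact_force: [-1.5, -0.1, 2.9]
tool_pos: [0.5426, 0.0356, 0.023]
contact_force: [-3.8, -0.3, 8.4]
```

```bash
python3 -m creep '[[0,0,0,0,0,-0.0012,0.4],[0,0,0,0,0,0,0.75],[0,0,0,0,0,0,0.85],[0,0,0,0,0,0,0.9],[0,0,0,0,0,0,0.9],[0,0,0,0,0,0,0.9],[0,0,0,0,0,-0.01,0.9],[0,0,0,0,0,-0.02,0.9],[0,0,0,0,0,-0.03,0.9],[0,0,0,0,0,-0.04,0.9],[0,0,0,0,0,-0.04,0.9],[0,0,0,0,0,-0.04,0.9],[0,0,0,0.03,0.01,-0.02,0.9],[0,0,0,0.035,0,0,0.9],[0,0,0,0.035,0,0,0.9],[0,0,0,0,0,0,0.9],[0,0,0,0,0,0,0.9]]'; python3 -c "
from h import *
st()
cv2.imwrite('pics/w23.png',manip.grab_frame('wrist'))
cv2.imwrite('pics/s23.png',cv2.resize(manip.grab_frame('side')[130:310,190:390],None,fx=3,fy=3))
cv2.imwrite('pics/t23.png',cv2.resize(manip.grab_frame('top')[130:280,190:350],None,fx=4,fy=4))
"
```

```text
time: 25.48
tool_pos: [0.4412, 0.0513, 0.2231]
tool_rot: [0.001, 0.027, 1.0, -0.0]
contact_force: [-0.2, 0.1, 0.0]
gripper_width: 0.902
t 25.48 tray-frame tcp mm [-162.6   74.8  223.1] err rotvec vs nominal (tool axes) deg [-0.    0.14  0.02] F tray [-0.2  0.1  0. ] w 0.902 j [-0.05 -0.42  1.98 -0.    1.58 -1.57]
```

View pics/s23.png

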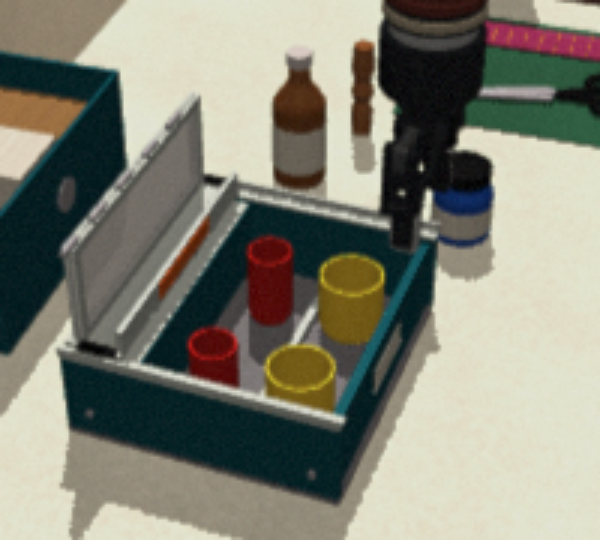

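View pics/t23.png

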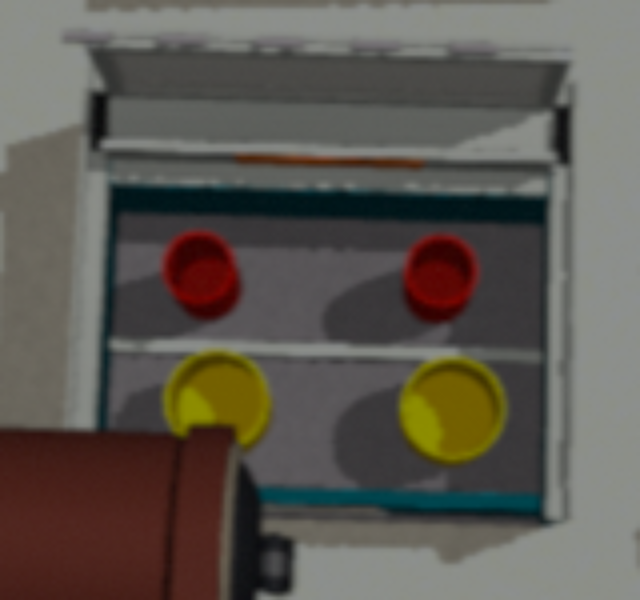

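All four cups stand upright in the right rows, and the cover is still folded. The cups that were already there are at the same pixels as before, red (200,268) and yellow (454,408). Handing in.

```bash
python3 -c "
from plant import manip
print(manip.job_done(),manip.state()['time'])"
```

```text
the job is handed in; nothing more can be done
the job is handed in; nothing more can be done
```

The job is handed in and finished as asked, at about 25.6 s of the 72 s allowed. I pushed the cover back to its stop, then stood the red slim cup in the back row at about tray (18, -65) mm. The yellow wide cup went into the front row at about (-62, 65) mm.

**Last checks:** the final top and side pictures show all four cups upright in their rows. The cups already in the tray have not visibly moved, the push pad is where the folded position projects, and the gripper is open and clear. I did not measure the bystander items again; none was touched as far as the pictures show.

**What went wrong or disagreed:**
- **First pushes:** the first two passes went over the lip without moving the cover. The real fingertip sat about 27–35 mm behind the reported tool point, so I set heights from the pictures from then on.
- **Force at the stop:** the closed fingers pressed the pad with about 30 N horizontally and 21 N vertically when the cover reached its stop.

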